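# Load the curing desk and spot-check the lacquer tiles

### The job

Lay every small lacquer tile lying on the bench (there are two or three of them) flat, face up, in the sloped tray of the curing desk, and only then take the spot thermometer wand from its stand and check each tile in turn, in the order square, six-sided, round (skipping any that is not there): hold the lens steady for three seconds about 5 cm off the face, aimed at the middle of the tile and square to its sloping face, never touching a tile with the wand. Finally lay the wand back in the saddles of its stand the way it lay before, lens down, shut the clear lid of the desk fully, and leave everything else on the bench where it is.

Things in the scene. Friction and masses are not known exactly. Their poses are not given: they have to be found in the camera images.
- tile_square: square dark lacquer tile with gold-leaf inlay on its upper face and a round gold dot in the middle, 54 x 54 x 14 mm thick, 70 g; origin at the centre of its underside, z up out of its face, x and y parallel to its sides. Starts flat on the bench, face up, to the left of the desk (a large panel of the same lacquer, 120 x 170 mm, fixed beyond the desk, is not one of the tiles). May be absent
- tile_hex: the same as a regular hexagon, 54 mm across flats, 14 mm thick, 60 g; origin at the centre of its underside, z up out of its face; its flats face along its own x axis, and at 60 and 120 degrees from it. May be absent
- tile_round: the same as a disc of 54 mm diameter, 14 mm thick, 55 g; origin at the centre of its underside, z up out of its face. May be absent
- tray_in (a point): centre of the inner floor of the curing desk's fixed wooden tray, which slopes 0.26 rad (15 degrees), low side away from the robot; z is the normal of the sloping floor, x points up the slope (towards the robot), y to the robot's right. Inside 118 mm (x) by 298 mm (y), walls 6 mm thick, 30 mm high above the floor and square to it
- lid (a joint): hinge of the desk's clear plastic lid, rad: 0 shut on the tray's rim, 1.83 upright; starts open at 1.6 to 1.8. A stiff hinge: it stays where it is left and can be pushed shut with 1 to 3 N from behind (the robot's side) and above. The lid is a flat panel 8 mm thick that covers the whole tray, about 130 mm from hinge to free edge, 310 mm along y
- lid_hinge (a point): middle of the lid's hinge axis, on the tray's upper rim, on the robot's side, at the lid's underside; the axis runs along the tray's y
- lid_handle (a point): brass knob on the lid's outer face, in the middle of its width 100 mm from the hinge; it stands about 35 mm off the face, on the robot's side while the lid is open
- wand: spot thermometer wand, 160 g, on its stand: level grey handle 150 mm long (x), 26 wide, 26 high; black head 40 mm diameter, 60 high at the +x end (85 mm from the origin, from 30 mm below to 30 above the handle's underside), black 30 mm block at the -x end (70 to 100 mm out). Origin: middle of the handle's underside, near the centre of mass; z up. Grip the handle across, at its middle
- wand_lens (a point): the lens, in the underside of the wand's head: 85 mm along x and 30 mm below the wand's origin; it looks along -z of the wand (the axes of this point are the wand's)
- stand_seat (a point): the wand's stand, a fixed steel base 130 x 80 x 12 mm with two narrow saddles 75 mm high, 50 mm either way along x, each 14 mm thick, 36 mm wide between lips 12 mm high. The point is midway between the saddles at the height where the handle rests: the wand's origin starts here, its x along this x (the head hangs beyond the +x saddle)
- jade: green jade burnishing stone, round, 60 mm across, 27 mm high, origin under its centre; leave it alone
- straightedge: short steel straightedge 160 x 30 x 4 mm, long along x, origin under its centre; leave it alone
- palette: scuffed wooden mixing palette 100 x 140 x 10 mm, origin under its centre; leave it alone
- jar: amber jar, 60 mm diameter, 75 mm high, origin under its centre; leave it alone
Not all that is in view belongs to the job. Leave any green or orange look-alike of the tile_hex alone.

How it is judged:
By the outcome, as a careful person would: the job done as asked, in the order asked, and still so for the second after the job is handed in, with the robot touching nothing.
Of tile_square, tile_hex, tile_round only 2 to 3 are there at a start; the rules pass over those that are not, and their reading is None.
At some moment in a run one of tile_square, tile_hex, tile_round may be knocked a few centimetres aside while the robot is not near it.
It also fails if it takes over 210 s, if anything falls off the work surface, if the arm or the gripper's body presses on something with over 40 N, if the wrist force passes 120 N, or if a joint passes its speed limit or range.

### The arm

A 6-joint arm with a two-finger parallel gripper is mounted at the origin on the work surface. World frame = base frame: x ahead of the robot, y to its left, z up, the work surface at z = 0. Lengths are in m, angles in rad, forces in N, time in s.
With the tool pointing down it reaches from about 0.375 to 0.975 m from the base axis. Payload 3.8 kg.
Tool frame: the origin (TCP) lies between the finger pads; the fingertips stand 8 mm ahead of it and the grasp point (between the pads) lies 11 mm behind it (tcp_to_tips is the distance from the TCP to the fingertips, in m); z points along the fingers, y is the line along which they close (so a half turn about z gives the same grasp; the last joint's range is limited). The gripper opens to 85 mm and grips with 20 to 120 N. Pads are 22 mm wide; open, the fingers measure 114 mm over their backs; the gripper's body (76 mm by 85 mm) begins 54 mm behind the grasp point. The pads swing forward as they close: fully open they stand 13 mm farther back than shut.
Start: joints at [1.3, 0.264, 1.604, -0, 1.274, -0.037], TCP at [0.156, 0.657, 0.239] pointing down, gripper open.
Joint ranges: [-2.63, 2.63], [-0.94, 2.18], [0.31, 2.57], [-1.31, 4.45], [0, 2.66], [-2.55, 2.55]. Speed limits (rad/s): [2.57, 2.57, 3.14, 3.14, 3.14, 3.14].

### API

Orientations are given as a rotation vector (axis times angle).
In Python, from workcell import * gives the robot as it stands.
- The arm moves only by the tool move_arm, never from a script. Its argument "series" is one flat list of numbers, 7 for each row, row after row: the finger opening in cm, from 0 to 8.54, then the shift along the tool's x, y, z in cm, then the turn, a rotation vector about the tool's x, y, z in degrees. A call has 1 to 5 rows; each row shifts and turns the commanded pose from where the row before left it, along the tool's axes as they then stand; what a row does not reach is not made up. A row lasts 1/8 s, in which the tool goes at most 62.5 mm and 10.7 degrees, less where a joint would pass 70% of its speed; a pose out of reach is approached as far as the arm can. A call is refused whole if a number of a shift passes 6.25 or a number of a turn 10.7, either way. A call with a gripper value outside its range is refused whole. The fingers move at their own pace and stop on an object; "grip_force" is the grip in N (left out, the last holds). Time passes only in rows, so rows that do not move let the fingers close. It gives the time, the measured TCP pose, the force, the opening and the grip force at its end, in the units of the state.
- read_state(): the state, without advancing time (a new reading comes with each control period).
- read_camera(name): name is "scene" or "top" or "wrist"; returns the picture (480x640x3 uint8, red, green, blue); there is no depth.
- calibration(name): a dict with "camera_matrix" (3x3 intrinsics, pixels), "rvec" (rotation vector, rad) and "tvec" (3), from world to camera coordinates, as OpenCV has them. Camera axes: x right, y down, z forward; pixel columns grow to the right and rows downward; lengths in m; the calibration is good to about 2 mm. The wrist camera is an equidistant fisheye: a pixel r from the principal point sees the ray r / f radians off the axis. A picture is of the moment at which its call begins: read the wrist's pose just before it. calibration takes no time and is no camera call; for the wrist camera it gives the pose at the moment of the call.
- finish_job(): hands the job in; it is judged then, once.
The state is a dict: "time": time; "q": joint angles; "joint_vel": joint speeds; "joint_torque": joint torques, N m; "tool_pos": TCP position; "tcp_rot": TCP orientation; "wrist_force": force on the tool from outside, world axes, zero at the start; "torque": the same for the moment, N m; "width": opening from 0.0 (shut) to 1.0 (fully open); "grip_force": force on a finger pad.
Only numpy, scipy, OpenCV 4.12 (cv2) and the standard library are available. Lean on these libraries where they do the work, as an engineer would, in place of code of your own. Each camera call takes 0.05 s, during which the arm holds its last target. There are 200 camera calls.

## Working session

There is one attempt and no reset: what is moved stays moved. The work goes in short steps, Python scripts to look and compute and a tool call to move; the robot and the scene stay as the last step left them, time stands still between calls to the robot, and variables do not carry over. Pictures are saved under pics/ and viewed, at most 14 in all, crops included, and the job is handed in when it is done.

Besides the shell and the picture viewer there is one more tool, called by a JSON object that holds its "op" and its "data". move_arm: Moves the arm, as the interface text tells. Its arguments: {"type":"object","properties":{"series":{"type":"array"},"grip_force":{"type":"number"}},"required":["series"]}

```bash
mkdir -p pics; ls; cat > h.py <<'E'
import numpy as np, cv2
from scipy.spatial.transform import Rotation as R
from workcell import *
def snap(n,f):
    im=read_camera(n); cv2.imwrite('pics/'+f,im[:,:,::-1]); return im
def cam(n):
    c=calibration(n); return np.array(c['camera_matrix']),R.from_rotvec(np.ravel(c['rvec'])).as_matrix(),np.ravel(c['tvec'])
def ray(n,u,v,c=None):
    K,Rm,t=c or cam(n); d=np.array([(u-K[0,2])/K[0,0],(v-K[1,2])/K[1,1],1.])
    if n=='wrist':
        r=np.hypot(d[0],d[1]); d=np.array([d[0]/r*np.sin(r),d[1]/r*np.sin(r),np.cos(r)]) if r>0 else d
    d=Rm.T@d; return -Rm.T@t,d/np.linalg.norm(d)
def plane(n,u,v,z,c=None):
    o,d=ray(n,u,v,c); return o+d*(z-o[2])/d[2]
def proj(n,p,c=None):
    K,Rm,t=c or cam(n); q=Rm@np.asarray(p)+t
    if n=='wrist':
        r=np.hypot(q[0],q[1]); th=np.arctan2(r,q[2]); a=np.array([q[0],q[1]])/max(r,1e-9)*th
    else: a=q[:2]/q[2]
    return np.array([K[0,0]*a[0]+K[0,2],K[1,1]*a[1]+K[1,2]])
def tri(r1,r2):
    (a,d),(b,e)=r1,r2; A=np.stack([d,-e],1); s=np.linalg.lstsq(A,b-a,rcond=None)[0]
    p,q=a+d*s[0],b+e*s[1]; return (p+q)/2,np.linalg.norm(p-q)
def tool():
    s=read_state(); return np.array(s['tool_pos']),R.from_rotvec(s['tcp_rot'])
def go(p,Rt=None):
    "shift (cm) and turn (deg) in the tool's axes to reach world pose"
    p0,R0=tool(); print('shift cm',np.round(R0.inv().apply(np.asarray(p)-p0)*100,2))
    if Rt is not None: print('turn deg',np.round((R0.inv()*Rt).as_rotvec(degrees=True),2))
E
python3 - <<'E'
from h import *
for n in ('scene','top','wrist'):
    snap(n,n+'0.png'); K,Rm,t=cam(n); print(n,K[0,0],-Rm.T@t,Rm[2])
print(read_state())
E
```

```text
pics
scene 459.1535811937509 [1.13071741 0.04837015 0.97897934] [-0.58805221 -0.03171789 -0.80820083]
top 501.1512362863865 [0.41795347 0.02213829 1.3478414 ] [ 0.0584872   0.00274169 -0.99828439]
wrist 371.64829954431775 [0.08487549 0.67305715 0.37318197] [ 0.2757449  -0.06854898 -0.95878349]
{'time': 0.15, 'q': array([ 1.30009456e+00,  2.64606424e-01,  1.60505951e+00, -4.36170000e-06,
        1.27371813e+00, -3.69167987e-02]), 'joint_vel': array([ 0.00068081, -0.00327141, -0.0020102 ,  0.00025392,  0.00033077,
       -0.00312488]), 'joint_torque': array([-1.60021841e-04, -5.15906310e+01, -3.67963779e+01, -8.32250407e-05,
        8.08077981e-03, -3.03165859e-05]), 'tool_pos': array([0.15623628, 0.65609659, 0.23823072]), 'tcp_rot': array([-3.66359172e-01, -3.11988448e+00,  2.78147876e-03]), 'wrist_force': array([ 0.48446672, -0.44482313, -0.00295293]), 'torque': array([ 0.05023178,  0.04647643, -0.01328204]), 'grip_force': 0.0, 'width': 0.9990603528612482}
```

View pics/top0.png

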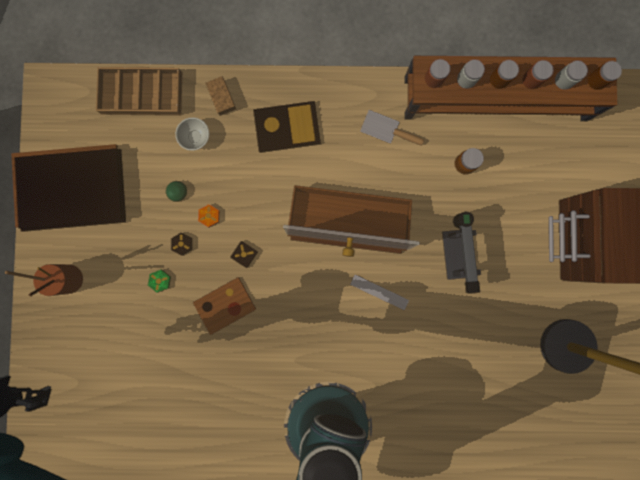

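View pics/scene0.png

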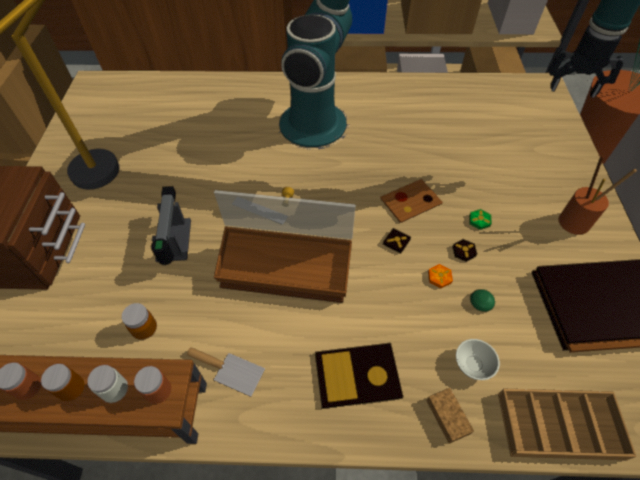

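The top view shows the square tile at about (244,253) and the six-sided tile at about (181,243). There are green and orange decoys at (160,281) and (208,215), and I see no round tile. The desk is at (350,218) with the lid open, and the wand and stand are at (465,250). I'll enlarge these next.

```bash
python3 - <<'E'
from h import *
t=cv2.imread('pics/top0.png'); s=cv2.imread('pics/scene0.png')
def c(i,x,y,w,h,W,H): return cv2.resize(i[y:y+h,x:x+w],(W,H),interpolation=cv2.INTER_CUBIC)
a=np.hstack([c(t,150,220,120,90,400,300),c(s,375,210,120,90,400,300)])
b=np.hstack([c(t,430,200,80,100,240,300),c(t,275,175,150,90,280,300)[:, :],c(s,140,170,80,100,280,300)])
cv2.imwrite('pics/m1.png',np.vstack([a,b]))
for n,i in (('top',t),('scene',s)):
    x0,y0,x1,y1=(150,220,270,310) if n=='top' else (375,210,495,290)
    g=cv2.cvtColor(i,cv2.COLOR_BGR2HSV)
    m=((i.max(2)<75)).astype(np.uint8); mm=np.zeros_like(m); mm[y0:y1,x0:x1]=m[y0:y1,x0:x1]
    mm=cv2.morphologyEx(mm,cv2.MORPH_CLOSE,np.ones((5,5)))
    for k in cv2.findContours(mm,cv2.RETR_EXTERNAL,cv2.CHAIN_APPROX_NONE)[0]:
        if cv2.contourArea(k)>150: print(n,cv2.contourArea(k),cv2.minAreaRect(k),cv2.minEnclosingCircle(k))
E
```

```text
top 366.0 ((243.95880126953125, 254.064697265625), (20.247875213623047, 19.941089630126953), 32.47119140625) ((244.0, 254.0), 13.341764450073242)
top 323.0 ((182.0, 243.5), (21.0, 20.0), 90.0) ((181.5, 244.0), 11.236202239990234)
scene 360.5 ((463.90008544921875, 250.30001831054688), (21.0190372467041, 22.807893753051758), 63.43495178222656) ((464.0, 250.0), 12.649210929870605)
scene 379.5 ((396.10003662109375, 240.30001831054688), (22.807889938354492, 19.230182647705078), 26.56505012512207) ((396.0, 240.0), 13.601571083068848)
```

View pics/m1.png

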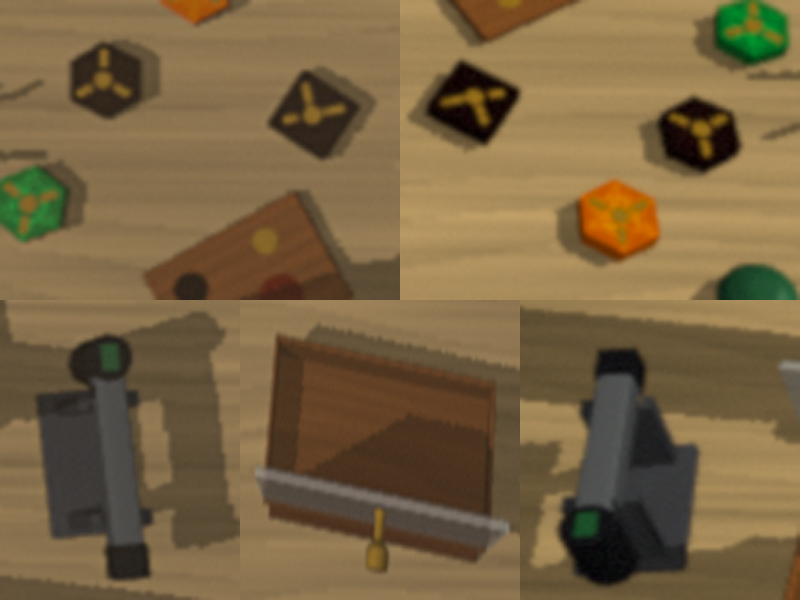

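The crops confirm a square and a hexagon and no round tile. The wand's head points away from the robot, and the lid is standing open. Now I'll triangulate the rough positions.

```bash
python3 - <<'E'
from h import *
P={'sq':((243.6,254.5),(397.5,239.1)),'hex':((180.6,243.7),(465.3,249.0)),
'wand_tail_top':((472.5,288),(169,192)),'tray_fl_rim':((294.8,186.1),(345,301)),'tray_fr_rim':((411.6,199),(217,283))}
for k,(a,b) in P.items(): p,e=tri(ray('top',*a),ray('scene',*b)); print(k,p.round(4),round(e,4), plane('top',*a,0.014).round(4))
go([0.42,0.22,0.25],R.from_rotvec([-3.1416,0,0]))
print(tool()[1].as_matrix().round(2))
E
```

```text
sq [0.4483 0.2302 0.0098] 0.0033 [0.4481 0.2279 0.014 ]
hex [0.4752 0.3987 0.0098] 0.002 [0.4749 0.3965 0.014 ]
wand_tail_top [ 0.3694 -0.3568  0.0907] 0.0009 [ 0.3665 -0.3804  0.014 ]
tray_fl_rim [0.6325 0.0945 0.0178] 0.0008 [0.6331 0.0943 0.014 ]
tray_fr_rim [ 0.599  -0.2119  0.0308] 0.0079 [ 0.6019 -0.2189  0.014 ]
shift cm [-35.76 -36.32  -1.11]
turn deg [-2.0000e-02  1.5000e-01  1.6661e+02]
[[-0.97  0.23 -0.  ]
 [ 0.23  0.97 -0.  ]
 [ 0.   -0.   -1.  ]]
```

{"op": "move_arm", "data": {"series": [8.5,-5,-4,0,0,0,10,8.5,-4.2,-5,0,0,0,10,8.5,-3.3,-5.5,0,0,0,10,8.5,-2.2,-5.5,0,0,0,10,8.5,-1,-5.5,0,0,0,10]}}

```text
time: 0.78
tool_pos: [0.1499, 0.3868, 0.2387]
tcp_rot: [1.662, 2.666, -0.001]
wrist_force: [0.1, 0.3, 0.4]
width: 0.996
grip_force: 0.0
```

{"op": "move_arm", "data": {"series": [8.5,0,0,0,0,0,10,8.5,0,0,0,0,0,10,8.5,0,0,0,0,0,10,8.5,0,0,0,0,0,10,8.5,0,0,0,0,0,10]}}

```text
time: 1.4
tool_pos: [0.1499, 0.3888, 0.2391]
tcp_rot: [2.63, 1.717, -0.0]
wrist_force: [-1.1, 0.5, 1.0]
width: 0.996
grip_force: 0.0
```

```bash
python3 - <<'E'
from h import *
p,r=tool(); print(p,r.as_matrix().round(2))
go([0.42,0.25,0.24]); print([proj('wrist',x).round(0) for x in ([.448,.229,.014],[.475,.398,.014])])
E
```

```text
[0.14991996 0.38883024 0.23905788] [[ 0.4   0.92 -0.  ]
 [ 0.92 -0.4  -0.  ]
 [-0.   -0.   -1.  ]]
shift cm [-1.84 30.31 -0.09]
[array([591., 231.]), array([577.,  90.])]
```

{"op": "move_arm", "data": {"series": [8.5,-0.5,6,0,0,0,10,8.5,0.5,6,0,0,0,0,8.5,0.5,6,0,0,0,0,8.5,0.5,6,0,0,0,0,8.5,0,4,0,0,0,0]}}

```text
time: 2.02
tool_pos: [0.397, 0.2505, 0.2392]
tcp_rot: [2.767, 1.487, 0.0]
wrist_force: [-0.8, 1.5, 0.5]
width: 0.996
grip_force: 0.0
```

{"op": "move_arm", "data": {"series": [8.5,0,0,0,0,0,0,8.5,0,0,0,0,0,0]}}

```text
time: 2.28
tool_pos: [0.3944, 0.2521, 0.2389]
tcp_rot: [-2.766, -1.488, 0.002]
wrist_force: [0.5, 0.3, 0.3]
width: 0.995
grip_force: 0.0
```

```bash
python3 - <<'E'
from h import *
snap('wrist','w1.png'); c=cam('wrist'); np.save('c1.npy',np.array([*c[0].ravel(),*c[1].ravel(),*c[2]]))
p,r=tool(); print(p,r.as_matrix().round(3)); print([proj('wrist',x).round(0) for x in ([.448,.229,.014],[.475,.398,.014])])
E
```

```text
[0.39414887 0.25240744 0.23894716] [[ 0.55   0.835 -0.001]
 [ 0.835 -0.55  -0.   ]
 [-0.001 -0.001 -1.   ]]
[array([377., 194.]), array([305.,  35.])]
```

View pics/w1.png

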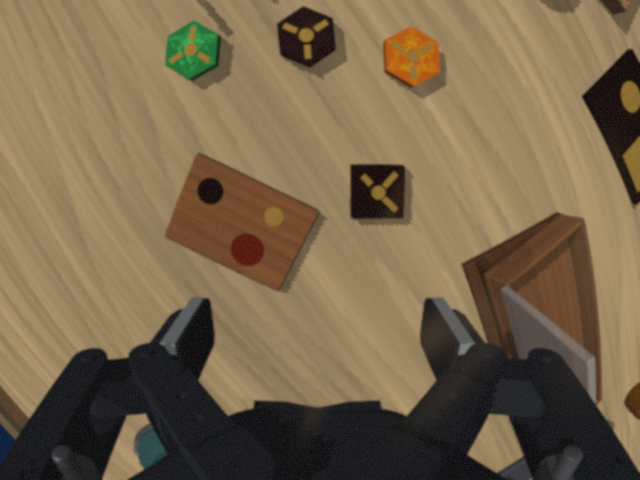

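The wrist view shows the square tile at (377,192), nearly aligned with the fingers. The hexagon is at (306,35), and the palette corner at (320,210) is close to the square's left side, so I'll use a reduced opening.

```bash
cat > tiles.py <<'E'
from h import *
def tiles(im,guess,c,rad=45,z=.014):
    "im RGB wrist picture; refine gold dot centre and outline near each guess (world xyz)"
    out=[]
    for gp in guess:
        u,v=proj('wrist',gp,c).astype(int); x0,y0=max(u-rad,0),max(v-rad,0); s=im[y0:v+rad,x0:u+rad]
        h=cv2.cvtColor(s,cv2.COLOR_RGB2HSV)
        d=((s.max(2)<60)).astype(np.uint8); d=cv2.morphologyEx(d,cv2.MORPH_CLOSE,cv2.getStructuringElement(cv2.MORPH_ELLIPSE,(15,15)))
        k=max(cv2.findContours(d,cv2.RETR_EXTERNAL,cv2.CHAIN_APPROX_NONE)[0],key=cv2.contourArea)
        inner=np.zeros_like(d); cv2.drawContours(inner,[k],-1,1,-1)
        g=((h[:,:,0]>12)&(h[:,:,0]<32)&(h[:,:,2]>85)).astype(np.uint8)*cv2.erode(inner,np.ones((5,5)))
        g2=cv2.morphologyEx(g,cv2.MORPH_OPEN,cv2.getStructuringElement(cv2.MORPH_ELLIPSE,(11,11)))
        n=cv2.distanceTransform(g,cv2.DIST_L2,5)
        M=cv2.moments(g2,True); dot=(M['m10']/M['m00']+x0,M['m01']/M['m00']+y0) if M['m00'] else None
        kw=np.array([plane('wrist',a+x0,b+y0,z,c)[:2] for a,b in k[:,0]],np.float32)
        out.append((dot,kw))
    return out
E
python3 - <<'E'
from tiles import *
im=cv2.imread('pics/w1.png')[:,:,::-1]; a=np.load('c1.npy'); c=(a[:9].reshape(3,3),a[9:18].reshape(3,3),a[18:])
for (dot,k),tp in zip(tiles(im,[[.448,.229,.014],[.475,.397,.014]],c),[(243.6,254.5),(180.6,243.7)]):
    print(dot,cv2.minAreaRect(k*1000)); p=cv2.approxPolyDP(k*1000,6,True)[:,0]; print(p.round(0).tolist())
    if dot is not None: print('dot z14',plane('wrist',*dot,.014,c).round(4),'tri',[x.round(4) for x in tri(ray('wrist',*dot,c),ray('top',*tp))])
# tray pixel corners, palette corner
for n,q in dict(pal=(320,210),rimNL=(466,264),rimFL=(560,213),rimFR=(583,218)).items(): print(n,plane('wrist',*q,.01 if n=='pal' else .05,c).round(3))
E
```

```text
(np.float64(378.3109756097561), np.float64(192.1341463414634)) ((449.80010986328125, 230.09600830078125), (53.14304733276367, 52.74326705932617), 57.72024917602539)
[[441.0, 266.0], [416.0, 222.0], [457.0, 195.0], [484.0, 237.0]]
dot z14 [0.4502 0.2293 0.014 ] tri [array([0.4493, 0.2285, 0.0108]), np.float64(0.0022)]
(np.float64(305.7647058823529), 34.5) ((475.2715148925781, 395.95513916015625), (60.65092468261719, 52.03215026855469), 62.27195358276367)
[[488.0, 423.0], [460.0, 422.0], [449.0, 401.0], [463.0, 368.0], [490.0, 370.0], [504.0, 394.0]]
dot z14 [0.4761 0.3978 0.014 ] tri [array([0.4752, 0.3962, 0.0176]), np.float64(0.0017)]
pal [0.392 0.245 0.01 ]
rimNL [0.487 0.129 0.05 ]
rimFL [0.606 0.115 0.05 ]
rimFR [0.633 0.092 0.05 ]
```

```bash
python3 - <<'E'
from h import *
go([.450,.2297,.009])
E
```

```text
shift cm [ 1.19  5.93 22.99]
```

{"op": "move_arm", "data": {"series": [6.6,0.6,3,5,0,0,-1,6.6,0.6,2.9,5,0,0,0,6.6,0,0,5,0,0,0,6.6,0,0,0,0,0,0,6.6,0,0,0,0,0,0]}}

```text
time: 2.95
tool_pos: [0.4513, 0.2314, 0.0908]
tcp_rot: [-2.752, -1.516, -0.003]
wrist_force: [0.3, -0.1, 1.2]
width: 0.773
grip_force: 0.0
```

```bash
python3 - <<'E'
from h import *
go([.450,.2297,.009],R.from_matrix(np.array([[.5344,.8452,0],[.8452,-.5344,0],[0,0,-1]])))
snap('wrist','w2.png')
E
```

```text
shift cm [-0.22 -0.03  8.18]
turn deg [ 0.04 -0.08  0.  ]
```

View pics/w2.png

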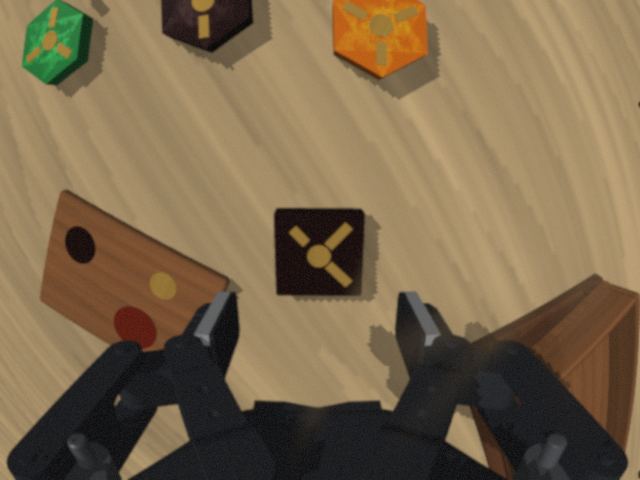

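The tile is centred between the fingers with its dot at (319,257). The palette corner at (228,282) clears the left finger. Going down.

{"op": "move_arm", "data": {"series": [6.6,-0.2,0,4,0,0,0,6.6,0,0,3,0,0,0,6.6,0,0,1,0,0,0,6.6,0,0,0.15,0,0,0,6.6,0,0,0,0,0,0]}}

```text
time: 3.62
tool_pos: [0.4515, 0.2293, 0.0096]
tcp_rot: [2.753, 1.514, 0.005]
wrist_force: [0.6, -0.2, 0.2]
width: 0.771
grip_force: 0.0
```

{"op": "move_arm", "data": {"series": [4.5,0,0,0,0,0,0,4.5,0,0,0,0,0,0,4.5,0,0,0,0,0,0,4.5,0,0,0,0,0,0,4.5,0,0,0,0,0,0], "grip_force": 30}}

```text
time: 4.25
tool_pos: [0.4514, 0.2291, 0.0095]
tcp_rot: [2.753, 1.513, 0.004]
wrist_force: [-0.9, -0.4, 5.8]
width: 0.619
grip_force: 31.6
```

{"op": "move_arm", "data": {"series": [4.5,0,0,0,0,0,0,4.5,0,0,-2,0,0,0,4.5,0,0,-5,0,0,0,4.5,0,0,-6,0,0,0,4.5,0,0,-6,0,0,0]}}

```text
time: 4.88
tool_pos: [0.4497, 0.2283, 0.1998]
tcp_rot: [2.753, 1.513, 0.001]
wrist_force: [-0.0, 0.4, -1.0]
width: 0.62
grip_force: 32.3
```

{"op": "move_arm", "data": {"series": [4.5,0,0,-6,0,0,10,4.5,0,0,-2,0,0,10,4.5,0,0,0,0,0,10,4.5,0,0,0,0,0,10,4.5,0,0,0,0,0,10]}}

```text
time: 5.5
tool_pos: [0.4499, 0.2284, 0.2783]
tcp_rot: [-3.135, -0.199, -0.001]
wrist_force: [0.2, -0.7, -0.8]
width: 0.621
grip_force: 32.3
```

```bash
python3 - <<'E'
from h import *
snap('wrist','w3.png'); c=cam('wrist'); np.save('c3.npy',np.array([*c[0].ravel(),*c[1].ravel(),*c[2]]))
print(read_state()['width'],read_state()['grip_force']); snap('top','t3.png'); snap('scene','s3.png')
p,r=tool(); print(p,r.as_matrix().round(3))
E
```

```text
0.6216540553984052 32.29449391365051
[0.44996078 0.22837655 0.27807257] [[ 0.991  0.135  0.   ]
 [ 0.135 -0.991  0.   ]
 [ 0.    -0.    -1.   ]]
```

View pics/w3.png

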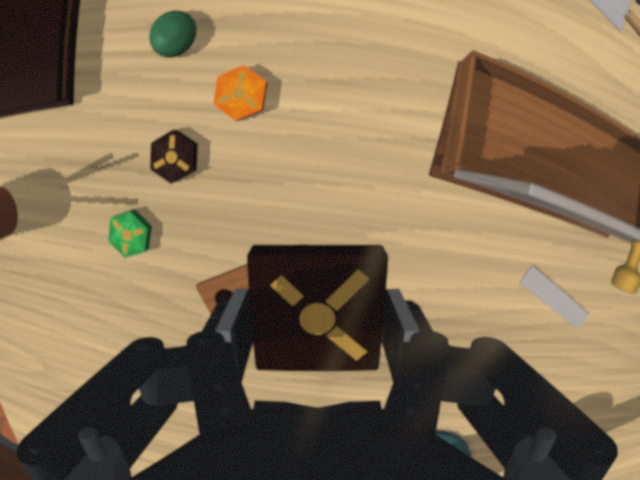

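The square tile is held level in the fingers, with its dot at (317,320). The hexagon at (172,157) hasn't moved. I'll move over the tray to measure it.

{"op": "move_arm", "data": {"series": [4.5,-0.5,5,-3,0,0,5,4.5,-0.3,5.5,-3,0,0,5,4.5,0,6,0,0,0,4,4.5,0.5,6,0,0,0,0,4.5,0,4,0,0,0,0]}}

```text
time: 6.28
tool_pos: [0.4421, -0.0389, 0.3381]
tcp_rot: [3.136, -0.172, 0.002]
wrist_force: [0.9, 0.8, -0.7]
width: 0.619
grip_force: 32.4
```

{"op": "move_arm", "data": {"series": [4.5,0,0,0,0,0,0,4.5,0,0,0,0,0,0]}}

```text
time: 6.52
tool_pos: [0.4425, -0.0362, 0.3377]
tcp_rot: [-3.136, 0.174, -0.0]
wrist_force: [0.5, 0.6, -0.9]
width: 0.619
grip_force: 32.4
```

```bash
python3 - <<'E'
from h import *
snap('wrist','w4.png'); c=cam('wrist'); np.save('c4.npy',np.array([*c[0].ravel(),*c[1].ravel(),*c[2]]))
p,r=tool(); print(p,r.as_matrix().round(3))
E
```

```text
[ 0.44258037 -0.03576866  0.33770845] [[ 0.994 -0.11   0.   ]
 [-0.11  -0.994  0.001]
 [ 0.    -0.001 -1.   ]]
```

View pics/w4.png

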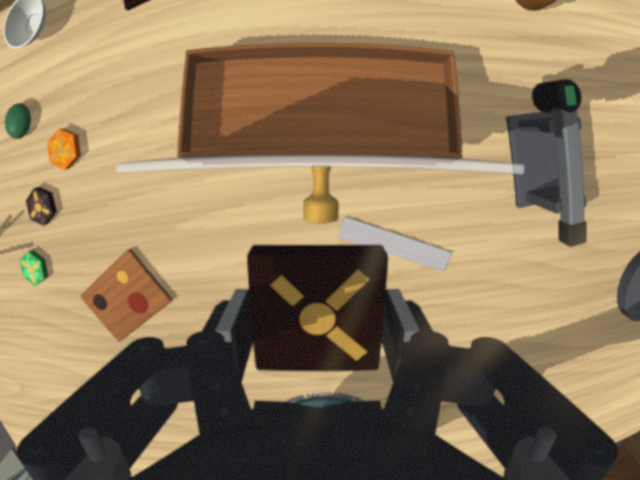

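The whole tray is visible, with its far rim from (187,50) to (456,47). The lid edge runs along row 162, and the knob is at (320,205). I'll zoom in on the corners.

```bash
python3 - <<'E'
from h import *
def c(f,x,y,w,h,W,H):
    i=cv2.imread('pics/'+f)[y:y+h,x:x+w]; i=cv2.convertScaleAbs(i,alpha=1.6,beta=10); return cv2.resize(i,(W,H),interpolation=cv2.INTER_CUBIC)
# top x4.0/ : 280..440 x 180..260 ->800x? ; 
a=c('top0.png',280,180,160,75,400*2//2*1,int(75*2.5)) 
cv2.imwrite('pics/m2.png',np.vstack([c('top0.png',280,180,160,60,800,300),np.hstack([c('scene0.png',205,185,160,120,400,300),c('w4.png',170,35,310,140,400,300)])]))
E
```

```text
(no output)
```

View pics/m2.png

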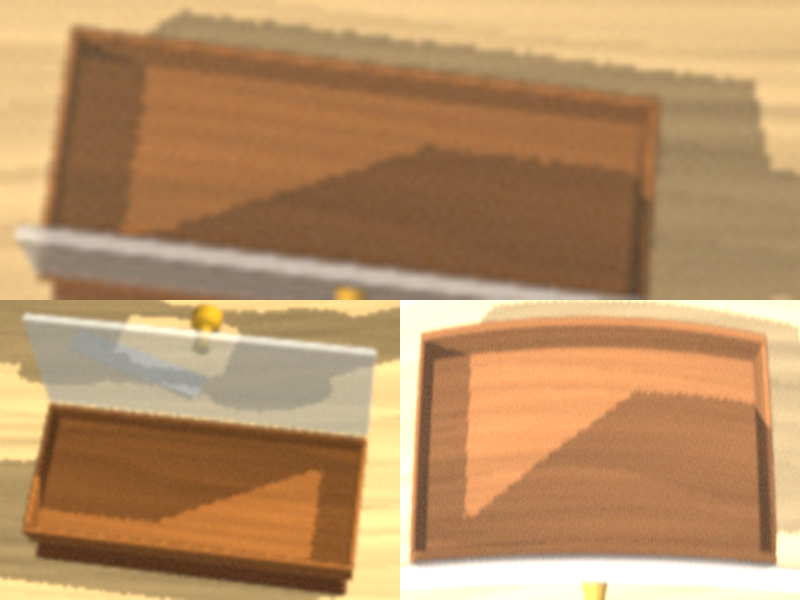

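```bash
python3 - <<'E'
from h import *
from scipy.optimize import least_squares
a=np.load('c4.npy'); c=(a[:9].reshape(3,3),a[9:18].reshape(3,3),a[18:]); C={'wrist':c,'top':cam('top'),'scene':cam('scene')}
FL={'top':(295,185.6),'scene':(346.2,293),'wrist':(186.3,51.3)}; FR={'top':(412,199.8),'scene':(214.6,278.2),'wrist':(452.9,50.9)}
NR={'scene':(225.8,226.6)}; NL={'scene':(351,239.8)}
for n,P in (('FL',FL),('FR',FR)):
    for p,q in (('top','scene'),('wrist','scene'),('top','wrist')):
        x,e=tri(ray(p,*P[p],C[p]),ray(q,*P[q],C[q])); print(n,p,q,x.round(4),round(e,4))
s=.26
def frame(v):
    x,y,z,yaw=v; Rz=R.from_euler('z',yaw); # tray: x towards robot&up, y right
    M=np.stack([[-np.cos(s),0,np.sin(s)],[0,-1,0],[np.sin(s),0,np.cos(s)]],1); return np.array([x,y,z]),Rz.as_matrix()@M
def res(v):
    o,M=frame(v); r=[]
    for P,l in ((FL,(-65,-155,30)),(FR,(-65,155,30)),(NL,(65,-155,30)),(NR,(65,155,30))):
        for k,uv in P.items(): r+=list(proj(k,o+M@(np.array(l)/1000),C[k])-uv)
    return np.array(r)
f=least_squares(res,[.56,-.04,.04,-.1]); o,M=frame(f.x); print(f.x.round(4),f.fun.round(1),'\n',M.round(4))
np.savez('tray.npz',o=o,M=M); print('hinge',(o+M@[.065,0,.030]).round(4))
# knob / lid
E
```

```text
FL top scene [0.6287 0.0941 0.0496] 0.0045
FL wrist scene [0.6296 0.0959 0.0512] 0.0008
FL top wrist [0.6262 0.0911 0.0643] 0.0002
FR top scene [ 0.5951 -0.2127  0.0465] 0.0028
FR wrist scene [ 0.5971 -0.2112  0.0508] 0.0023
FR top wrist [ 0.596  -0.2132  0.0497] 0.0024
[ 0.543  -0.0508  0.0379 -0.1076] [-1.5 -0.4 -0.3  0.3  0.1  0.2 -0.4 -0.6 -0.9 -0.3 -0.1  0.5  0.6  0.1
 -1.2 -0. ] 
 [[-0.9608 -0.1074  0.2556]
 [ 0.1038 -0.9942 -0.0276]
 [ 0.2571  0.      0.9664]]
hinge [ 0.4882 -0.0449  0.0836]
```

```bash
cat >> h.py <<'E'
from scipy.linalg import logm,expm
def T(p,Rt): m=np.eye(4); m[:3,:3]=Rt.as_matrix() if hasattr(Rt,'as_matrix') else Rt; m[:3,3]=p; return m
def rows(p,Rt,N=None,start=None):
    "N equal rows (screw motion) from the present pose to the target"
    A=T(*tool()) if start is None else start; D=np.linalg.inv(A)@T(p,Rt); L=logm(D).real
    w=np.degrees(np.linalg.norm([L[2,1],L[0,2],L[1,0]])); n=N or int(max(1,np.ceil(max(np.linalg.norm(D[:3,3])/.055,w/9.5))))
    E=expm(L/n); print(n,'rows of',(E[:3,3]*100).round(2),R.from_matrix(E[:3,:3]).as_rotvec(degrees=True).round(2)); return T(p,Rt)
z=np.load('tray.npz'); TO,TM=z['o'],z['M']
def tr(x,y,h): return TO+TM@(np.array([x,y,h])/1000)
TOOLP=np.stack([-TM[:,0],TM[:,1],-TM[:,2]],1)   # placing pose
E
python3 - <<'E'
from h import *
p,r=tool()
q=tr(-12,25,12); up=q.copy(); up=q+TM[:,2]*.09; hi=up.copy(); hi=hi+[0,0,.15]
print(q,up,hi)
a=rows(hi,r.as_matrix()); b=rows(hi,TOOLP,start=a); b=rows(up,TOOLP,start=b); b=rows(q,TOOLP,start=b)
E
```

```text
[ 0.5548758  -0.07726525  0.04636327] [ 0.57787925 -0.0797499   0.13333837] [ 0.57787925 -0.0797499   0.28333837]
3 rows of [4.64 0.96 1.81] [ 0. -0.  0.]
2 rows of [-0.  0.  0.] [-0.03 -7.45 -0.06]
3 rows of [ 1.29 -0.    4.83] [-0. -0. -0.]
2 rows of [ 0.  -0.   4.5] [-0. -0. -0.]
```

{"op": "move_arm", "data": {"series": [4.5,4.6,1,1.8,0,0,0,4.5,4.6,1,1.8,0,0,0,4.5,4.6,0.9,1.8,0,0,0,4.5,0,0,0,0,-7.5,0,4.5,0,0,0,0,-7.4,0]}}

```text
time: 7.2
tool_pos: [0.5771, -0.0789, 0.2834]
tcp_rot: [-3.095, 0.168, 0.411]
wrist_force: [-0.6, -0.3, -0.3]
width: 0.618
grip_force: 32.4
```

{"op": "move_arm", "data": {"series": [4.5,1.3,0,4.5,0,0,0,4.5,1.3,0,4.5,0,0,0,4.5,1.3,0,4.5,0,0,0,4.5,0,0,0,0,0,0,4.5,0,0,0,0,0,0]}}

```text
time: 7.82
tool_pos: [0.5805, -0.0801, 0.1447]
tcp_rot: [-3.097, 0.17, 0.403]
wrist_force: [0.3, -0.6, -0.6]
width: 0.624
grip_force: 32.4
```

```bash
python3 - <<'E'
from h import *
rows(tr(-12,25,12),TOOLP); print(TM.T@np.array(read_state()['wrist_force']))
E
```

```text
2 rows of [ 0.01 -0.    5.08] [-0.02 -0.04 -0.06]
[-0.51973808  0.57716044 -0.46069128]
```

{"op": "move_arm", "data": {"series": [4.5,0,0,5,0,0,0,4.5,0,0,4,0,0,0,4.5,0,0,0.8,0,0,0,4.5,0,0,0.2,0,0,0,4.5,0,0,0,0,0,0]}}

```text
time: 8.45
tool_pos: [0.5563, -0.0785, 0.0491]
tcp_rot: [-3.098, 0.173, 0.397]
wrist_force: [0.9, 1.1, 2.7]
width: 0.623
grip_force: 32.7
```

{"op": "move_arm", "data": {"series": [4.5,0,0,0.1,0,0,0,4.5,0,0,0,0,0,0]}}

```text
time: 8.7
tool_pos: [0.5563, -0.0784, 0.049]
tcp_rot: [-3.097, 0.173, 0.397]
wrist_force: [0.2, 0.5, 7.5]
width: 0.621
grip_force: 33.3
```

{"op": "move_arm", "data": {"series": [4.5,0,0,0.1,0,0,0,4.5,0,0,0,0,0,0]}}

```text
time: 8.95
tool_pos: [0.5564, -0.0785, 0.049]
tcp_rot: [-3.098, 0.173, 0.397]
wrist_force: [0.0, 2.1, 13.4]
width: 0.616
grip_force: 33.7
```

{"op": "move_arm", "data": {"series": [4.5,0,0,-0.15,0,0,0,6.2,0,0,0,0,0,0,6.6,0,0,0,0,0,0,6.6,0,0,0,0,0,0,6.6,0,0,-1,0,0,0]}}

```text
time: 9.57
tool_pos: [0.5551, -0.0783, 0.0549]
tcp_rot: [-3.095, 0.173, 0.409]
wrist_force: [0.0, -0.7, 0.4]
width: 0.772
grip_force: 0.0
```

{"op": "move_arm", "data": {"series": [6.6,0,0,-5,0,0,0,6.6,0,0,-6,0,0,0,6.6,0,0,-6,0,0,0,6.6,0,0,0,0,0,0,6.6,0,0,0,0,0,0]}}

```text
time: 10.2
tool_pos: [0.5998, -0.0833, 0.2204]
tcp_rot: [-3.096, 0.173, 0.404]
wrist_force: [-0.8, -0.4, -0.1]
width: 0.773
grip_force: 0.0
```

```bash
python3 - <<'E'
from h import *
snap('wrist','w5.png'); snap('top','t5.png'); p,r=tool(); print(p,r.as_matrix().round(3)); print(proj('wrist',tr(-12,25,14)))
t=cv2.imread('pics/t5.png'); cv2.imwrite('pics/m3.png',np.hstack([cv2.imread('pics/w5.png')[:,100:540],cv2.resize(t[150:310,140:260],(360,480))]))
E
```

```text
[ 0.5983492  -0.08309279  0.2182099 ] [[ 0.959 -0.111 -0.259]
 [-0.108 -0.994  0.029]
 [-0.261 -0.    -0.965]]
[315.53971112 211.66296736]
```

View pics/m3.png

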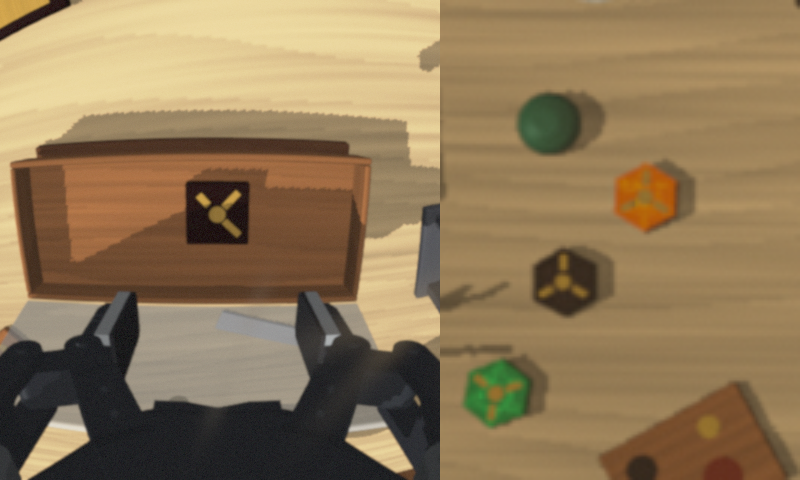

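The square lies flat in the tray at about (317,214), as planned. The hexagon is unchanged on the bench. Going for the hexagon.

```bash
python3 - <<'E'
from h import *
p,r=tool(); R0=np.array([[1,0,0],[0,-1,0],[0,0,-1.]])
a=rows(p+[-.0,0.02,.09],R0,2); b=rows([.43,.397,.2],R0,start=a)
E
```

```text
2 rows of [-0.97 -1.01 -4.4 ] [-0.43  7.54 -3.18]
10 rows of [-1.68 -4.6   1.08] [0. 0. 0.]
```

{"op": "move_arm", "data": {"series": [6.6,-1,-1,-4.4,-0.4,7.5,-3.2,6.6,-1,-1,-4.4,-0.4,7.5,-3.2,6.6,-1.5,-4.6,0,0,0,0,6.6,-1.5,-4.6,0,0,0,0,6.6,-1.5,-4.6,0,0,0,0]}}

```text
time: 10.92
tool_pos: [0.5518, 0.0754, 0.308]
tcp_rot: [-3.141, 0.0, 0.002]
wrist_force: [0.6, 1.2, 0.0]
width: 0.773
grip_force: 0.0
```

{"op": "move_arm", "data": {"series": [6.6,-1.5,-4.6,0,0,0,0,6.6,-1.5,-4.6,0,0,0,0,6.6,-1.8,-4.6,2,0,0,0,6.6,-1.8,-4.6,2,0,0,0,6.6,-1.8,-4.6,2,0,0,0]}}

```text
time: 11.55
tool_pos: [0.4676, 0.3051, 0.2471]
tcp_rot: [3.14, 0.001, -0.002]
wrist_force: [1.0, 0.3, -0.1]
width: 0.769
grip_force: 0.0
```

{"op": "move_arm", "data": {"series": [6.6,-1.8,-4.6,2,0,0,0,6.6,-1.8,-4.6,2.5,0,0,0,6.6,0,0,0,0,0,0,6.6,0,0,0,0,0,0]}}

```text
time: 12.05
tool_pos: [0.4329, 0.3955, 0.2034]
tcp_rot: [3.14, 0.002, -0.0]
wrist_force: [-0.0, -0.1, 1.2]
width: 0.773
grip_force: 0.0
```

```bash
python3 - <<'E'
from tiles import *
im=snap('wrist','w6.png'); c=cam('wrist'); p,r=tool(); print(p,r.as_matrix().round(3))
(dot,k),=tiles(im,[[.476,.397,.014]],c,rad=55); print(proj('wrist',[.476,.397,.014],c))
d=plane('wrist',*dot,.014,c); print(dot,d); h=cv2.convexHull(k*1000)[:,0]
ctr=h.mean(0)
for a in range(-60,121,2):
    n=np.array([np.cos(np.radians(a)),np.sin(np.radians(a))]); q=h@n; 
    if q.ptp() if hasattr(q,'ptp') else np.ptp(q) : 
        if np.ptp(q)<55: print(a,np.ptp(q).round(1),((q.max()+q.min())/2-d[:2]@n*1000).round(1),end=' | ')
m=cv2.moments(h); print(m['m10']/m['m00'],m['m01']/m['m00'],cv2.contourArea(h))
E
```

```text
[0.4337406  0.39542377 0.20440049] [[ 1.     0.     0.001]
 [ 0.    -1.    -0.001]
 [ 0.001  0.001 -1.   ]]
[314.67493322 163.76256283]
(np.float64(314.375), np.float64(162.1898148148148)) [0.47738799 0.39725981 0.014     ]
-34 54.5 0.0 | -32 53.8 0.0 | -30 53.2 -0.0 | -28 52.5 -0.1 | -26 52.9 -0.0 | -24 53.7 -0.0 | -22 54.5 -0.0 | 26 54.3 -0.1 | 28 53.6 -0.1 | 30 53.1 -0.2 | 32 52.7 -0.4 | 34 53.2 -0.3 | 36 54.0 -0.3 | 38 54.8 -0.3 | 86 54.3 0.1 | 88 53.4 0.1 | 90 52.5 0.2 | 92 52.4 -0.0 | 94 53.1 -0.1 | 96 53.7 -0.2 | 98 54.4 -0.2 | 477.2426041474172 397.18452205185775 2355.0380260245875
```

```bash
python3 - <<'E'
from h import *
a=np.radians(1.5); rows([.4773,.3972,.0095],np.array([[np.cos(a),np.sin(a),0],[np.sin(a),-np.cos(a),0],[0,0,-1]]),1)
E
```

```text
1 rows of [ 4.33 -0.19 19.5 ] [ 0.05 -0.08 -1.48]
```

{"op": "move_arm", "data": {"series": [6.6,4.3,-0.2,4,0,0,-1.5,6.6,0,0,6,0,0,0,6.6,0,0,5,0,0,0,6.6,0,0,0,0,0,0,6.6,0,0,0,0,0,0]}}

```text
time: 12.72
tool_pos: [0.4788, 0.3987, 0.0574]
tcp_rot: [-3.139, -0.04, -0.007]
wrist_force: [0.5, -0.0, 1.4]
width: 0.772
grip_force: 0.0
```

```bash
python3 - <<'E'
from tiles import *
im=snap('wrist','w7.png'); c=cam('wrist')
(dot,k),=tiles(im,[[.4773,.3972,.014]],c,rad=75); print(dot,plane('wrist',*dot,.014,c)); m=cv2.moments(k); print(m['m10']/m['m00'],m['m01']/m['m00'])
go([.4773,.3972,.0095])
E
```

```text
(np.float64(319.7414021164021), np.float64(275.864417989418)) [0.47707162 0.39805108 0.014     ]
0.4782842386856099 0.39829597846799764
shift cm [-0.25  0.24  4.89]
```

{"op": "move_arm", "data": {"series": [6.6,-0.2,0.15,3,0,0,0,6.6,0,0,1.5,0,0,0,6.6,0,0,0.4,0,0,0,6.6,0,0,0,0,0,0,6.6,0,0,0,0,0,0]}}

```text
time: 13.4
tool_pos: [0.4759, 0.3976, 0.0072]
tcp_rot: [-3.14, -0.042, -0.006]
wrist_force: [0.1, -0.6, -0.5]
width: 0.77
grip_force: 0.0
```

{"op": "move_arm", "data": {"series": [4.5,0,0,0,0,0,0,4.5,0,0,0,0,0,0,4.5,0,0,0,0,0,0,4.5,0,0,0,0,0,0,4.5,0,0,0,0,0,0]}}

```text
time: 14.02
tool_pos: [0.4758, 0.3976, 0.0071]
tcp_rot: [-3.14, -0.042, -0.005]
wrist_force: [-0.3, 0.2, 5.6]
width: 0.623
grip_force: 32.8
```

{"op": "move_arm", "data": {"series": [4.5,0,0,0,0,0,0,4.5,0,0,-3,0,0,0,4.5,0,0,-6,0,0,0,4.5,0,0,-6,0,0,0,4.5,0,0,-6,0,0,0]}}

```text
time: 14.65
tool_pos: [0.4741, 0.3964, 0.2171]
tcp_rot: [3.141, 0.042, 0.002]
wrist_force: [1.9, 0.2, -0.4]
width: 0.623
grip_force: 32.1
```

{"op": "move_arm", "data": {"series": [4.5,0,0,-6,0,0,0,4.5,0,0,0,0,0,0,4.5,0,0,0,0,0,0]}}

```text
time: 15.02
tool_pos: [0.4742, 0.3966, 0.2754]
tcp_rot: [-3.141, -0.042, -0.002]
wrist_force: [-0.3, 0.0, -1.9]
width: 0.622
grip_force: 32.1
```

```bash
python3 - <<'E'
from h import *
p,r=tool(); print(p, read_state()['width'])
hi=tr(-12,-85,12)+TM[:,2]*.09+[0,0,.15]; print(hi)
a=rows(hi,r.as_matrix()); b=rows(hi,TOOLP,start=a); b=rows(tr(-12,-85,12)+TM[:,2]*.09,TOOLP,start=b)
E
```

```text
[0.47422722 0.39655188 0.27540788] 0.6217742100182931
[0.58969185 0.029614   0.28333837]
7 rows of [ 1.51  5.28 -0.11] [ 0.  0. -0.]
2 rows of [ 0.  0. -0.] [ 0.5  -7.48  3.83]
3 rows of [ 1.29 -0.    4.83] [-0. -0. -0.]
```

{"op": "move_arm", "data": {"series": [4.5,1.5,5.3,-0.2,0,0,0,4.5,1.5,5.3,-0.2,0,0,0,4.5,1.5,5.3,-0.2,0,0,0,4.5,1.5,5.3,-0.2,0,0,0,4.5,1.5,5.3,0,0,0,0]}}

```text
time: 15.65
tool_pos: [0.5555, 0.132, 0.2808]
tcp_rot: [3.141, 0.042, -0.005]
wrist_force: [0.5, 0.9, -0.5]
width: 0.621
grip_force: 32.2
```

{"op": "move_arm", "data": {"series": [4.5,1.5,5.3,0,0,0,0,4.5,1.5,5.2,0,0,0,0,4.5,0,0,0,0.5,-7.5,3.8,4.5,0,0,0,0.5,-7.5,3.8,4.5,0,0,0,0,0,0]}}

```text
time: 16.27
tool_pos: [0.5892, 0.0292, 0.2789]
tcp_rot: [-3.095, 0.166, 0.417]
wrist_force: [0.8, 0.0, -1.7]
width: 0.626
grip_force: 32.2
```

{"op": "move_arm", "data": {"series": [4.5,1.3,0,4.5,0,0,0,4.5,1.3,0,4.5,0,0,0,4.5,1.3,0,4.5,0,0,0,4.5,0,0,0,0,0,0,4.5,0,0,0,0,0,0]}}

```text
time: 16.9
tool_pos: [0.5924, 0.0299, 0.1448]
tcp_rot: [-3.097, 0.164, 0.403]
wrist_force: [-0.4, -0.9, -0.7]
width: 0.618
grip_force: 32.2
```

```bash
python3 - <<'E'
from h import *
rows(tr(-12,-85,12),TOOLP,1)
E
```

```text
1 rows of [ 0.02  0.06 10.18] [-0.02 -0.07  0.12]
```

{"op": "move_arm", "data": {"series": [4.5,0,0,5,0,0,0,4.5,0,0,4,0,0,0,4.5,0,0,0.9,0,0,0,4.5,0,0,0.2,0,0,0,4.5,0,0,0,0,0,0]}}

```text
time: 17.52
tool_pos: [0.569, 0.0324, 0.0485]
tcp_rot: [-3.097, 0.165, 0.398]
wrist_force: [-0.1, -0.5, -0.3]
width: 0.62
grip_force: 32.2
```

{"op": "move_arm", "data": {"series": [4.5,0,0,0.15,0,0,0,4.5,0,0,0,0,0,0]}}

```text
time: 17.77
tool_pos: [0.5683, 0.0324, 0.0466]
tcp_rot: [-3.097, 0.165, 0.399]
wrist_force: [1.3, -0.6, 5.6]
width: 0.623
grip_force: 32.9
```

{"op": "move_arm", "data": {"series": [4.5,0,0,0.15,0,0,0,4.5,0,0,0,0,0,0]}}

```text
time: 18.02
tool_pos: [0.5684, 0.0324, 0.0466]
tcp_rot: [-3.097, 0.165, 0.398]
wrist_force: [0.1, -0.2, 12.4]
width: 0.622
grip_force: 33.5
```

Contact. Releasing, then lifting to look at the tray and across to the wand.

{"op": "move_arm", "data": {"series": [4.5,0,0,-0.15,0,0,0,6.2,0,0,0,0,0,0,6.6,0,0,0,0,0,0,6.6,0,0,0,0,0,0,6.6,0,0,-1,0,0,0]}}

```text
time: 18.65
tool_pos: [0.5675, 0.0322, 0.0534]
tcp_rot: [-3.096, 0.165, 0.41]
wrist_force: [0.7, 0.3, -0.4]
width: 0.775
grip_force: 0.0
```

{"op": "move_arm", "data": {"series": [6.6,0,0,-5,0,0,0,6.6,0,0,-6,0,0,0,6.6,0,0,-6,0,0,0,6.6,0,4,-4,0,0,0,6.6,0,4,-4,0,0,0]}}

```text
time: 19.27
tool_pos: [0.6246, -0.0549, 0.2983]
tcp_rot: [-3.097, 0.163, 0.402]
wrist_force: [1.5, -0.6, 0.3]
width: 0.773
grip_force: 0.0
```

{"op": "move_arm", "data": {"series": [8.5,0,0,0,0,0,0,8.5,0,0,0,0,0,0]}}

```text
time: 19.52
tool_pos: [0.6239, -0.0541, 0.2955]
tcp_rot: [-3.095, 0.166, 0.405]
wrist_force: [0.1, 0.3, -0.3]
width: 0.994
grip_force: 0.0
```

```bash
python3 - <<'E'
from tiles import *
im=snap('wrist','w8.png'); c=cam('wrist'); np.save('c8.npy',np.array([*c[0].ravel(),*c[1].ravel(),*c[2]])); p,r=tool(); print(p,r.as_matrix().round(3))
for g in (tr(-12,25,14),tr(-12,-85,14)):
    print(proj('wrist',g,c)); (dot,k),=tiles(im,[g],c,rad=45); o,d=ray('wrist',*dot,c); n=TM[:,2]; q=o+d*(((tr(0,0,14)-o)@n)/(d@n)); print(dot,(TM.T@(q-TO)*1000).round(1))
E
```

```text
[ 0.62343956 -0.05358422  0.29447359] [[ 0.96  -0.106 -0.258]
 [-0.102 -0.994  0.029]
 [-0.259 -0.001 -0.966]]
[345.89920649 196.87793172]
(np.float64(347.2695035460993), np.float64(198.5177304964539)) [-10.2  26.5  14. ]
[243.39923154 197.26878026]
(np.float64(241.7935483870968), np.float64(197.0)) [-12.3 -86.8  14. ]
```

View pics/w8.png

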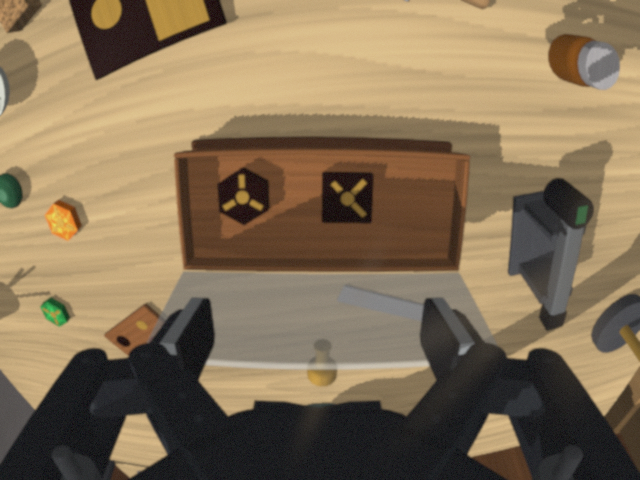

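Both tiles lie flat in the tray: the square's dot is at (347,198) and the hexagon's at (242,197). Next I'll move over the wand.

```bash
python3 - <<'E'
from h import *
p,r=tool(); R0=np.array([[1,0,0],[0,-1,0],[0,0,-1.]])
a=rows(p+[-.0,-0.02,.06],R0,2); b=rows([.38,-.33,.30],R0,start=a)
E
```

```text
2 rows of [-0.51  0.98 -2.97] [-0.44  7.51 -3.02]
7 rows of [-3.48  3.66  0.78] [0. 0. 0.]
```

{"op": "move_arm", "data": {"series": [8.5,-0.5,1,-3,-0.4,7.5,-3,8.5,-0.5,1,-3,-0.4,7.5,-3,8.5,-3.5,3.7,0,0,0,0,8.5,-3.5,3.7,0,0,0,0,8.5,-3.5,3.7,0,0,0,0]}}

```text
time: 20.2
tool_pos: [0.5175, -0.1847, 0.3541]
tcp_rot: [-3.14, -0.002, 0.002]
wrist_force: [-0.5, -1.2, 0.3]
width: 0.996
grip_force: 0.0
```

{"op": "move_arm", "data": {"series": [8.5,-3.5,3.7,0,0,0,0,8.5,-3.5,3.7,1.5,0,0,0,8.5,-3.5,3.7,2,0,0,0,8.5,-3.5,3.7,2,0,0,0,8.5,0,0,0,0,0,0]}}

```text
time: 20.82
tool_pos: [0.376, -0.3329, 0.2967]
tcp_rot: [-3.136, 0.007, 0.006]
wrist_force: [0.5, 0.0, 0.3]
width: 0.996
grip_force: 0.0
```

{"op": "move_arm", "data": {"series": [8.5,0,0,0,0,0,0,8.5,0,0,0,0,0,0]}}

```text
time: 21.08
tool_pos: [0.3803, -0.3323, 0.3011]
tcp_rot: [-3.141, -0.001, -0.004]
wrist_force: [-0.1, -0.2, 0.2]
width: 0.992
grip_force: 0.0
```

```bash
python3 - <<'E'
from h import *
snap('wrist','w9.png'); c=cam('wrist'); np.save('c9.npy',np.array([*c[0].ravel(),*c[1].ravel(),*c[2]])); p,r=tool(); print(p,r.as_matrix().round(3))
i=cv2.imread('pics/w9.png'); cv2.imwrite('pics/m4.png',np.hstack([i[:,90:550],cv2.resize(cv2.convertScaleAbs(cv2.imread('pics/top0.png')[200:300,440:510],alpha=1.6,beta=10),(336,480),interpolation=cv2.INTER_CUBIC)]))
E
```

```text
[ 0.38033307 -0.33244283  0.30124367] [[ 1.     0.001  0.003]
 [ 0.001 -1.     0.   ]
 [ 0.003 -0.    -1.   ]]
```

View pics/m4.png

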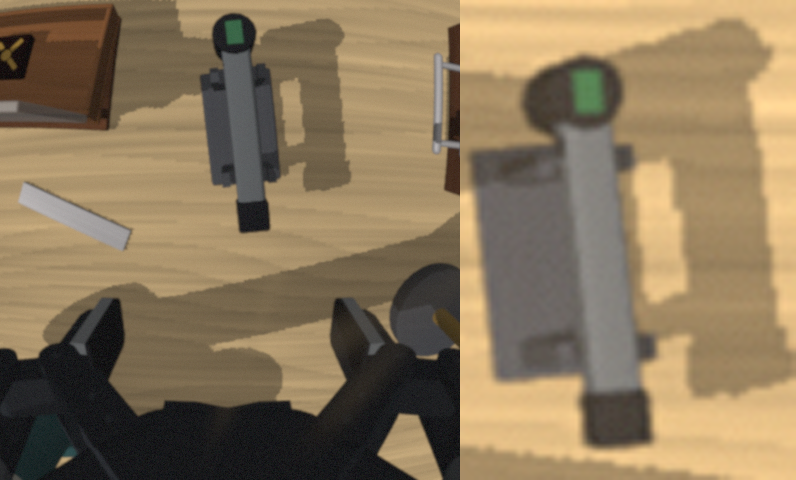

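```bash
python3 - <<'E'
from h import *
a=np.load('c9.npy'); c=(a[:9].reshape(3,3),a[9:18].reshape(3,3),a[18:])
W=dict(tf=(342,201),te=(345,231),g=(324,32)); P=dict(tf=(472.5,281.9),te=(472.7,291.7),g=(466.7,219.2))
for k in W: print(k,[x.round(4) for x in tri(ray('wrist',*W[k],c),ray('top',*P[k]))])
for z in (.1,.113,.12,.117): 
    f=plane('wrist',*W['tf'],z,c); g=plane('wrist',*W['g'],z,c); print(z,f.round(4),g.round(4),'top',plane('top',*P['tf'],z).round(4),plane('top',*P['g'],z).round(4))
# grey handle mask axis
im=cv2.imread('pics/w9.png'); h=cv2.cvtColor(im,cv2.COLOR_BGR2HSV)
for y in (70,90,110,130,150,170,190):
    row=im[y].astype(int); m=[x for x in range(300,370) if row[x].max()-row[x].min()<22 and 85<row[x].mean()<160]; print(y,m[0] if m else 0,m[-1] if m else 0,len(m))
E
```

```text
tf [array([ 0.3852, -0.3568,  0.0909]), np.float64(0.0015)]
te [array([ 0.359 , -0.358 ,  0.0949]), np.float64(0.0041)]
g [array([ 0.5403, -0.3384,  0.1099]), np.float64(0.0011)]
0.1 [ 0.3876 -0.3557  0.1   ] [ 0.5435 -0.3389  0.1   ] top [ 0.3849 -0.3545  0.1   ] [ 0.5408 -0.341   0.1   ]
0.113 [ 0.3901 -0.3548  0.113 ] [ 0.5399 -0.3387  0.113 ] top [ 0.3852 -0.3506  0.113 ] [ 0.5395 -0.3372  0.113 ]
0.12 [ 0.3914 -0.3544  0.12  ] [ 0.538  -0.3385  0.12  ] top [ 0.3854 -0.3485  0.12  ] [ 0.5388 -0.3352  0.12  ]
0.117 [ 0.3908 -0.3546  0.117 ] [ 0.5388 -0.3386  0.117 ] top [ 0.3853 -0.3494  0.117 ] [ 0.5391 -0.3361  0.117 ]
70 314 338 25
90 317 340 24
110 319 343 25
130 321 344 24
150 323 346 24
170 326 349 24
190 327 351 25
```

```bash
python3 - <<'E'
from h import *
a=np.radians(6.2); RW=np.array([[np.cos(a),np.sin(a),0],[np.sin(a),-np.cos(a),0],[0,0,-1]])
rows([.4577,-.348,.2],RW)
E
```

```text
3 rows of [2.55 0.61 3.38] [-0.   -0.05 -2.05]
```

{"op": "move_arm", "data": {"series": [8.5,2.6,0.6,3.4,0,0,-2,8.5,2.6,0.6,3.4,0,0,-2,8.5,2.5,0.6,3.4,0,0,-2.1,8.5,0,0,0,0,0,0,8.5,0,0,0,0,0,0]}}

```text
time: 21.75
tool_pos: [0.4574, -0.3484, 0.2]
tcp_rot: [3.137, 0.167, 0.003]
wrist_force: [0.4, 0.9, -0.2]
width: 0.997
grip_force: 0.0
```

```bash
python3 - <<'E'
from h import *
im=snap('wrist','w10.png')[:,:,::-1]; c=cam('wrist'); np.save('c10.npy',np.array([*c[0].ravel(),*c[1].ravel(),*c[2]])); p,r=tool(); print(p,r.as_matrix().round(3))
a=np.load('c9.npy'); c9=(a[:9].reshape(3,3),a[9:18].reshape(3,3),a[18:]); im9=cv2.imread('pics/w9.png')
def green(i):
    h=cv2.cvtColor(i,cv2.COLOR_BGR2HSV); m=((h[:,:,0]>60)&(h[:,:,0]<95)&(h[:,:,1]>70)&(h[:,:,2]>50)).astype(np.uint8)
    m[:,:230]=0;m[:,420:]=0;m[300:]=0; k=max(cv2.findContours(m,0,2)[0],key=cv2.contourArea); M=cv2.moments(k); return M['m10']/M['m00'],M['m01']/M['m00'],M['m00']
g9=green(im9);g10=green(im); print(g9,g10)
G,e=tri(ray('wrist',*g9[:2],c9),ray('wrist',*g10[:2],c)); print('window',G.round(4),e)
for z in (.1,.105,.117): print(z,plane('wrist',*g10[:2],z,c).round(4))
for y in range(120,300,20):
    row=im[y].astype(int); m=[x for x in range(260,380) if row[x].max()-row[x].min()<22 and 75<row[x].mean()<170]
    if m: print(y,m[0],m[-1],[plane('wrist',(m[0]+m[-1])/2,y,.101,c).round(4)[:2],round((plane('wrist',m[0],y,.101,c)-plane('wrist',m[-1],y,.101,c))[1],4)])
E
```

```text
[ 0.45742109 -0.34885692  0.20073754] [[ 0.994  0.105  0.003]
 [ 0.105 -0.994 -0.001]
 [ 0.003  0.002 -1.   ]]
(323.7531486146096, 31.514693534844664, 397.0) (315.0, 108.0, 860.0)
window [ 0.5425 -0.3388  0.1053] 0.00033050341297463187
0.1 [ 0.5428 -0.3389  0.1   ]
0.105 [ 0.5425 -0.3389  0.105 ]
0.117 [ 0.5417 -0.339   0.117 ]
140 295 332 [array([ 0.5225, -0.3401]), np.float64(0.023)]
160 295 332 [array([ 0.5099, -0.3414]), np.float64(0.0232)]
180 272 355 [array([ 0.4972, -0.3427]), np.float64(0.0526)]
200 272 349 [array([ 0.4841, -0.3421]), np.float64(0.0493)]
220 273 356 [array([ 0.4712, -0.346 ]), np.float64(0.0539)]
240 274 354 [array([ 0.4576, -0.3471]), np.float64(0.0527)]
260 274 331 [array([ 0.4429, -0.3408]), np.float64(0.0382)]
280 298 331 [array([ 0.4292, -0.3504]), np.float64(0.0225)]
```

View pics/w10.png

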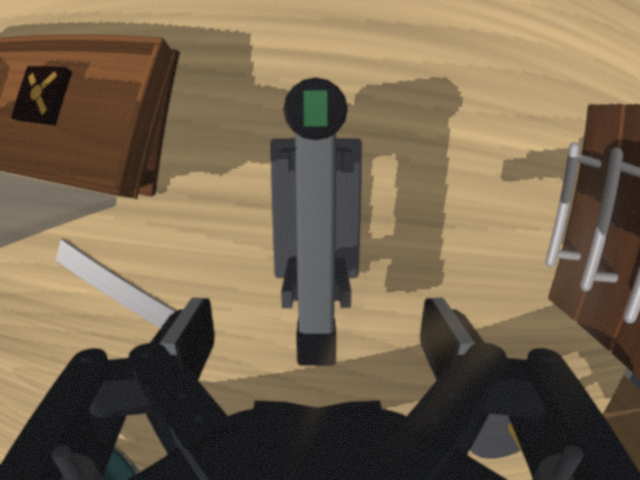

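The wand's green window is at (315,108). Its top triangulates to z = 0.105, so the seat is at 0.075. The fingers straddle the handle symmetrically, so I'll descend and grip.

{"op": "move_arm", "data": {"series": [8.5,0.1,-0.1,5,0,0,0,8.5,0,0,5,0,0,0,8.5,0,0,2.2,0,0,0,8.5,0,0,0,0,0,0,8.5,0,0,0,0,0,0]}}

```text
time: 22.42
tool_pos: [0.4591, -0.3489, 0.0795]
tcp_rot: [3.135, 0.164, 0.008]
wrist_force: [-1.4, 0.6, 0.8]
width: 0.988
grip_force: 0.0
```

```bash
python3 - <<'E'
from h import *
a=np.radians(6.3); RW=np.array([[np.cos(a),np.sin(a),0],[np.sin(a),-np.cos(a),0],[0,0,-1]])
rows([.458,-.3482,.078],RW,1); print(read_state()['wrist_force'])
E
```

```text
1 rows of [-0.11 -0.08  0.15] [ 0.16 -0.27 -0.29]
[-1.35140014  0.59598491  0.79973906]
```

{"op": "move_arm", "data": {"series": [8.5,-0.1,0,0.1,0,0,-0.3,8.5,0,0,0,0,0,0]}}

```text
time: 22.68
tool_pos: [0.4576, -0.3484, 0.0774]
tcp_rot: [3.135, 0.173, 0.006]
wrist_force: [0.0, -0.3, 0.1]
width: 0.994
grip_force: 0.0
```

{"op": "move_arm", "data": {"series": [1.5,0,0,0,0,0,0,1.5,0,0,0,0,0,0,1.5,0,0,0,0,0,0,1.5,0,0,0,0,0,0,1.5,0,0,0,0,0,0], "grip_force": 60}}

```text
time: 23.3
tool_pos: [0.4571, -0.3478, 0.076]
tcp_rot: [-3.137, -0.173, -0.003]
wrist_force: [0.6, 0.3, 0.4]
width: 0.291
grip_force: 59.6
```

{"op": "move_arm", "data": {"series": [1.5,0,0,0,0,0,0,1.5,0,0,0,0,0,0,1.5,0,0,0,0,0,0,1.5,0,0,0,0,0,0,1.5,0,0,0,0,0,0]}}

```text
time: 23.92
tool_pos: [0.4571, -0.3478, 0.076]
tcp_rot: [-3.137, -0.173, -0.003]
wrist_force: [0.8, -1.1, 0.3]
width: 0.298
grip_force: 59.6
```

```bash
python3 - <<'E'
from h import *
p,r=tool(); print(p,r.as_matrix().round(4)); np.savez('grip.npz',p=p,r=r.as_matrix())
a=np.radians(6.3); W=T([.458,-.3482,.075],np.array([[np.cos(a),-np.sin(a),0],[np.sin(a),np.cos(a),0],[0,0,1]]))
G=np.linalg.inv(T(p,r))@W; np.savez('wand.npz',W=W,G=G); print(G.round(4))
s=read_state(); print(s['width'],s['wrist_force'])
E
```

```text
[ 0.45709851 -0.34779517  0.07603168] [[ 9.939e-01  1.102e-01  2.100e-03]
 [ 1.102e-01 -9.939e-01  2.000e-04]
 [ 2.100e-03  1.000e-04 -1.000e+00]]
[[ 1.0e+00  5.0e-04  2.1e-03  8.0e-04]
 [ 5.0e-04 -1.0e+00  1.0e-04  5.0e-04]
 [ 2.1e-03 -1.0e-04 -1.0e+00  1.0e-03]
 [ 0.0e+00  0.0e+00  0.0e+00  1.0e+00]]
0.2984162323485713 [ 0.81370436 -1.07442456  0.33243594]
```

{"op": "move_arm", "data": {"series": [1.5,0,0,-1,0,0,0,1.5,0,0,-4,0,0,0,1.5,0,0,-6,0,0,0,1.5,0,0,-6,0,0,0,1.5,0,0,-6,0,0,0]}}

```text
time: 24.55
tool_pos: [0.4558, -0.3473, 0.3078]
tcp_rot: [-3.136, -0.173, -0.002]
wrist_force: [-0.1, -1.1, -1.5]
width: 0.296
grip_force: 59.2
```

{"op": "move_arm", "data": {"series": [1.5,0,0,-4,0,0,0,1.5,0,0,0,0,0,0,1.5,0,0,0,0,0,0]}}

```text
time: 24.92
tool_pos: [0.4558, -0.3473, 0.3446]
tcp_rot: [-3.135, -0.173, -0.0]
wrist_force: [-0.4, -0.0, -2.6]
width: 0.299
grip_force: 59.3
```

```bash
cat >> h.py <<'E'
RM=np.stack([-TM[:,1],-TM[:,0],-TM[:,2]],1)
import os
if os.path.exists('wand.npz'):
    G=np.load('wand.npz')['G']; LENS=(G@[.085,0,-.030,1])[:3]
def meas(x,y,d=50): return tr(x,y,14+d)-RM@LENS
def lens():
    p,r=tool(); q=p+r.apply(LENS); n=r.as_matrix()@G[:3,2]; o=TM.T@(q-TO)*1000; k=TM.T@n; s=(o[2]-14)/k[2]; print('lens tray mm',o.round(1),'spot',(o-k*s)[:2].round(1),'tilt deg',np.degrees(np.arccos(k[2])).round(2))
E
python3 - <<'E'
from h import *
im=snap('wrist','w11.png')[:,:,::-1]; p,r=tool(); print(p); c=cam('wrist')
h=cv2.cvtColor(im,cv2.COLOR_BGR2HSV); m=((h[:,:,0]>60)&(h[:,:,0]<95)&(h[:,:,1]>70)&(h[:,:,2]>50)).astype(np.uint8); m[:,:230]=0;m[:,420:]=0
k=max(cv2.findContours(m,0,2)[0],key=cv2.contourArea); M=cv2.moments(k); print('green',M['m10']/M['m00'],M['m01']/M['m00'],'expect',proj('wrist',p+r.apply((G@[.085,0,.03,1])[:3]),c))
q=meas(-11,26); print(q); hi=q+TM[:,2]*.08+[0,0,.10]; print(hi)
a=rows(hi,RM); b=rows(q+TM[:,2]*.08,RM,start=a)
b=rows(meas(-12,-86),RM,start=T(q,RM))
E
```

```text
[ 0.45547698 -0.34703052  0.3435214 ]
green 317.368238234422 79.67280891261066 expect [318.81073617  79.87556453]
[ 0.56534386 -0.16568523  0.12717886]
[ 0.58579137 -0.1678938   0.30449006]
9 rows of [ 2.61 -0.56  0.43] [ 1.37 -1.13 -8.56]
2 rows of [-0.    1.29  4.83] [ 0. -0. -0.]
3 rows of [3.73 0.03 0.  ] [ 0. -0. -0.]
```

{"op": "move_arm", "data": {"series": [1.5,2.6,-0.56,0.43,1.4,-1.1,-8.6,1.5,2.6,-0.56,0.43,1.4,-1.1,-8.6,1.5,2.6,-0.56,0.43,1.4,-1.1,-8.6,1.5,2.6,-0.56,0.43,1.4,-1.1,-8.6,1.5,2.6,-0.56,0.43,1.4,-1.1,-8.6]}}

```text
time: 25.6
tool_pos: [0.5604, -0.2703, 0.3193]
tcp_rot: [-2.74, -1.268, 0.155]
wrist_force: [0.2, -0.2, -2.0]
width: 0.293
grip_force: 59.3
```

{"op": "move_arm", "data": {"series": [1.5,2.6,-0.56,0.43,1.4,-1.1,-8.6,1.5,2.6,-0.56,0.43,1.4,-1.1,-8.6,1.5,2.6,-0.56,0.43,1.4,-1.1,-8.6,1.5,2.6,-0.56,0.43,1.3,-1.1,-8.3,1.5,0,0,0,0,0,0]}}

```text
time: 26.22
tool_pos: [0.5849, -0.1668, 0.3035]
tcp_rot: [-2.179, -1.965, 0.253]
wrist_force: [-0.9, -0.8, -1.5]
width: 0.295
grip_force: 59.2
```

{"op": "move_arm", "data": {"series": [1.5,0,0,0,0,0,0,1.5,0,0,0,0,0,0]}}

```text
time: 26.48
tool_pos: [0.5854, -0.1701, 0.3066]
tcp_rot: [-2.188, -1.963, 0.25]
wrist_force: [-0.1, -0.0, -2.2]
width: 0.299
grip_force: 59.2
```

```bash
python3 - <<'E'
from tiles import *
lens(); im=snap('wrist','w12.png'); c=cam('wrist'); snap('top','t12.png'); snap('scene','s12.png')
for g in (tr(-11,26,14),tr(-12,-86,14)):
    print(proj('wrist',g,c)); 
    try: (dot,k),=tiles(im,[g],c,rad=45); o,d=ray('wrist',*dot,c); n=TM[:,2]; q=o+d*(((tr(0,0,14)-o)@n)/(d@n)); print(dot,(TM.T@(q-TO)*1000).round(1))
    except Exception as e: print(e)
    print('scene',proj('scene',g),'top',proj('top',g))
q=meas(-11,26); a=rows(q+TM[:,2]*.08,RM); rows(q,RM,start=a)
s=cv2.imread('pics/s12.png'); cv2.imwrite('pics/m5.png',np.hstack([cv2.imread('pics/w12.png')[:,100:540],cv2.resize(s[180:320,200:360],(360,480))]))
E
```

```text
lens tray mm [ 15.2  28.2 242.9] spot [14.3 28.1] tilt deg 0.23
[342.63330901 116.2054915 ]
Value after * must be an iterable, not NoneType
scene [272.4713985  264.02942489] top [359.91653665 214.74492863]
[343.25320658  14.9945936 ]
(np.float64(345.76190476190476), 14.210884353741497) [-14.7 -87.   14. ]
scene [318.99527169 269.64916951] top [317.25071121 209.30501328]
2 rows of [0.1  1.3  4.97] [ 0.15 -0.07 -0.01]
2 rows of [0. 0. 4.] [ 0. -0. -0.]
```

View pics/m5.png

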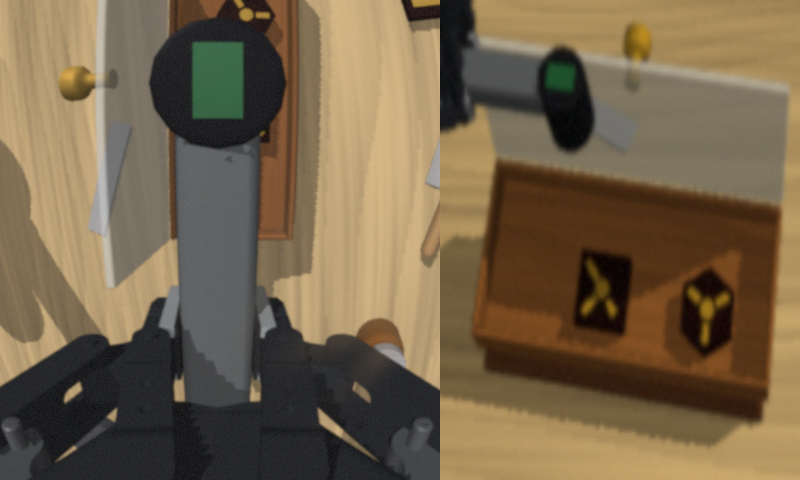

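The scene crop shows both tiles where I measured them: the square's dot is at (272,264) and the hexagon's at (319,270). The wand is level in the grip. Descending over the square.

{"op": "move_arm", "data": {"series": [1.5,0.1,1.3,5,0.15,0,0,1.5,0.1,1.3,5,0.15,0,0,1.5,0,0,4,0,0,0,1.5,0,0,3,0,0,0,1.5,0,0,0,0,0,0]}}

```text
time: 27.25
tool_pos: [0.5653, -0.1645, 0.1335]
tcp_rot: [-2.18, -1.957, 0.258]
wrist_force: [-0.3, 0.4, -1.2]
width: 0.301
grip_force: 59.2
```

{"op": "move_arm", "data": {"series": [1.5,0,0,0.5,0,0,0,1.5,0,0,0,0,0,0]}}

```text
time: 27.5
tool_pos: [0.5679, -0.1651, 0.1329]
tcp_rot: [-2.185, -1.964, 0.252]
wrist_force: [-0.1, 0.7, -2.0]
width: 0.295
grip_force: 59.2
```

```bash
python3 - <<'E'
from h import *
lens(); rows(meas(-11,26),RM,1)
E
```

```text
lens tray mm [-11.9  25.1  70.3] spot [-12.   25.1] tilt deg 0.14
1 rows of [-0.08 -0.09  0.61] [ 0.14 -0.11  0.06]
```

{"op": "move_arm", "data": {"series": [1.5,-0.1,-0.1,0.6,0,0,0,1.5,0,0,0,0,0,0,1.5,0,0,0,0,0,0,1.5,0,0,0,0,0,0,1.5,0,0,0,0,0,0]}}

```text
time: 28.12
tool_pos: [0.5641, -0.1654, 0.1259]
tcp_rot: [-2.183, -1.962, 0.254]
wrist_force: [-0.2, 1.5, -1.1]
width: 0.298
grip_force: 59.2
```

```bash
python3 - <<'E'
from h import *
lens(); rows(meas(-11,26),RM,1); snap('scene','s13.png')
E
```

```text
lens tray mm [-10.   25.7  62.6] spot [-10.   25.7] tilt deg 0.02
1 rows of [-0.02  0.09 -0.16] [-0.01 -0.13  0.08]
```

{"op": "move_arm", "data": {"series": [1.5,0,0,0,0,0,0,1.5,0,0,0,0,0,0,1.5,0,0,0,0,0,0,1.5,0,0,0,0,0,0,1.5,0,0,0,0,0,0]}}

```text
time: 28.8
tool_pos: [0.564, -0.1653, 0.1258]
tcp_rot: [-2.183, -1.962, 0.254]
wrist_force: [0.3, 1.2, -0.9]
width: 0.296
grip_force: 59.2
```

{"op": "move_arm", "data": {"series": [1.5,0,0,0,0,0,0,1.5,0,0,0,0,0,0,1.5,0,0,0,0,0,0,1.5,0,0,0,0,0,0,1.5,0,0,0,0,0,0]}}

```text
time: 29.42
tool_pos: [0.564, -0.1654, 0.1258]
tcp_rot: [-2.183, -1.962, 0.254]
wrist_force: [0.3, -0.2, -1.5]
width: 0.295
grip_force: 59.2
```

{"op": "move_arm", "data": {"series": [1.5,0,0,0,0,0,0,1.5,0,0,0,0,0,0,1.5,0,0,0,0,0,0,1.5,0,0,0,0,0,0,1.5,0,0,0,0,0,0]}}

```text
time: 30.05
tool_pos: [0.564, -0.1654, 0.1257]
tcp_rot: [-2.183, -1.962, 0.254]
wrist_force: [-1.0, 0.2, -0.5]
width: 0.296
grip_force: 59.2
```

{"op": "move_arm", "data": {"series": [1.5,0,0,0,0,0,0,1.5,0,0,0,0,0,0,1.5,0,0,0,0,0,0,1.5,0,0,0,0,0,0,1.5,0,0,0,0,0,0]}}

```text
time: 30.68
tool_pos: [0.564, -0.1654, 0.1258]
tcp_rot: [-2.183, -1.962, 0.254]
wrist_force: [0.4, -0.1, -1.4]
width: 0.297
grip_force: 59.2
```

{"op": "move_arm", "data": {"series": [1.5,0,0,0,0,0,0,1.5,0,0,0,0,0,0,1.5,0,0,0,0,0,0,1.5,0,0,0,0,0,0,1.5,0,0,0,0,0,0]}}

```text
time: 31.3
tool_pos: [0.564, -0.1654, 0.1258]
tcp_rot: [-2.183, -1.962, 0.254]
wrist_force: [0.2, -0.0, -1.6]
width: 0.295
grip_force: 59.2
```

{"op": "move_arm", "data": {"series": [1.5,0,0,0,0,0,0,1.5,0,0,0,0,0,0,1.5,0,0,0,0,0,0,1.5,0,0,0,0,0,0,1.5,0,0,0,0,0,0]}}

```text
time: 31.92
tool_pos: [0.564, -0.1654, 0.1258]
tcp_rot: [-2.183, -1.962, 0.254]
wrist_force: [-0.3, -0.4, -1.5]
width: 0.298
grip_force: 59.2
```

```bash
python3 - <<'E'
from h import *
lens(); print(read_state()['time']); rows(meas(-12,-86),RM,1)
s=snap('scene','s14.png')
E
```

```text
lens tray mm [-9.9 25.8 62.5] spot [-9.9 25.8] tilt deg 0.03
31.925
1 rows of [11.18  0.21 -0.15] [-0.03 -0.13  0.08]
```

{"op": "move_arm", "data": {"series": [1.5,0,0,-2,0,0,0,1.5,3.7,0.1,0,0,0,0,1.5,3.7,0.1,0,0,0,0,1.5,3.8,0,0,0,0,0,1.5,0,0,1.3,0,0,0]}}

```text
time: 32.6
tool_pos: [0.5821, -0.0522, 0.1349]
tcp_rot: [-2.183, -1.968, 0.249]
wrist_force: [0.6, -0.2, -1.5]
width: 0.296
grip_force: 59.3
```

{"op": "move_arm", "data": {"series": [1.5,0,0,0,0,0,0,1.5,0,0,0,0,0,0,1.5,0,0,0,0,0,0]}}

```text
time: 32.98
tool_pos: [0.58, -0.0554, 0.1328]
tcp_rot: [-2.185, -1.961, 0.253]
wrist_force: [-0.1, 0.8, -1.2]
width: 0.3
grip_force: 59.3
```

```bash
python3 - <<'E'
from h import *
lens(); rows(meas(-12,-86),RM,1); snap('scene','s15.png')
a,b,c,d=[cv2.imread(f'pics/{f}.png')[225:310,240:350] for f in ('s12','s13','s14','s15')]
cv2.imwrite('pics/m6.png',np.vstack([np.hstack([cv2.resize(x,(390,300)) for x in y]) for y in ((a,b),(c,d))]))
E
```

```text
lens tray mm [-12.2 -85.3  70.3] spot [-12.2 -85.3] tilt deg 0.02
1 rows of [ 0.07 -0.02  0.61] [ 0.02 -0.14  0.01]
```

View pics/m6.png

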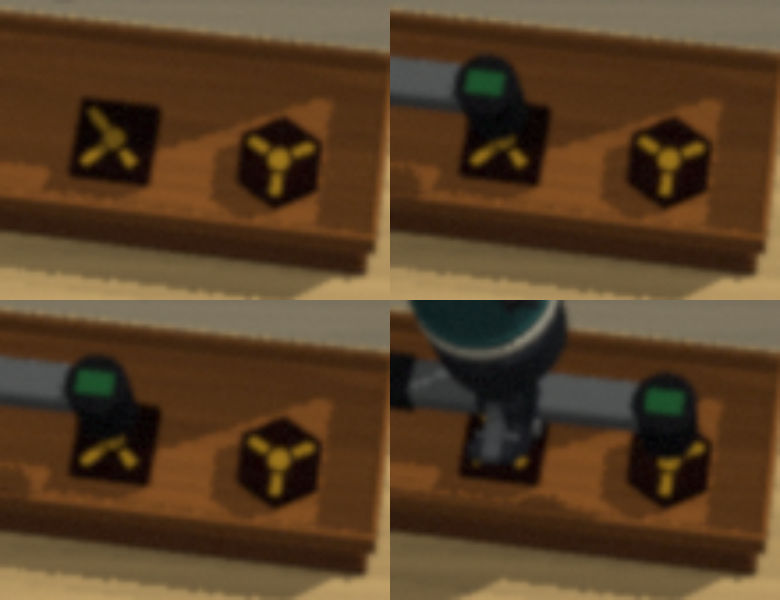

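The tiles are unmoved throughout, and the lens is now over the hexagon. I'll lower it and hold.

{"op": "move_arm", "data": {"series": [1.5,0.05,0,0.5,0,0,0,1.5,0,0,0,0,0,0,1.5,0,0,0,0,0,0,1.5,0,0,0,0,0,0,1.5,0,0,0,0,0,0]}}

```text
time: 33.65
tool_pos: [0.5785, -0.0537, 0.1276]
tcp_rot: [-2.183, -1.962, 0.254]
wrist_force: [-0.5, -0.6, 0.6]
width: 0.295
grip_force: 59.3
```

```bash
python3 - <<'E'
from h import *
lens()
E
```

```text
lens tray mm [-11.8 -86.8  64.8] spot [-11.8 -86.8] tilt deg 0.02
```

{"op": "move_arm", "data": {"series": [1.5,0,0,0,0,0,0,1.5,0,0,0,0,0,0,1.5,0,0,0,0,0,0,1.5,0,0,0,0,0,0,1.5,0,0,0,0,0,0]}}

```text
time: 34.28
tool_pos: [0.5785, -0.0538, 0.1275]
tcp_rot: [-2.183, -1.962, 0.254]
wrist_force: [0.5, -0.3, -2.0]
width: 0.292
grip_force: 59.3
```

{"op": "move_arm", "data": {"series": [1.5,0,0,0,0,0,0,1.5,0,0,0,0,0,0,1.5,0,0,0,0,0,0,1.5,0,0,0,0,0,0,1.5,0,0,0,0,0,0]}}

```text
time: 34.9
tool_pos: [0.5785, -0.0538, 0.1275]
tcp_rot: [-2.183, -1.962, 0.254]
wrist_force: [-0.6, -1.0, -1.7]
width: 0.294
grip_force: 59.3
```

{"op": "move_arm", "data": {"series": [1.5,0,0,0,0,0,0,1.5,0,0,0,0,0,0,1.5,0,0,0,0,0,0,1.5,0,0,0,0,0,0,1.5,0,0,0,0,0,0]}}

```text
time: 35.52
tool_pos: [0.5785, -0.0538, 0.1275]
tcp_rot: [-2.183, -1.962, 0.254]
wrist_force: [-0.9, 0.2, -1.7]
width: 0.295
grip_force: 59.3
```

{"op": "move_arm", "data": {"series": [1.5,0,0,0,0,0,0,1.5,0,0,0,0,0,0,1.5,0,0,0,0,0,0,1.5,0,0,0,0,0,0,1.5,0,0,0,0,0,0]}}

```text
time: 36.15
tool_pos: [0.5785, -0.0538, 0.1275]
tcp_rot: [-2.183, -1.962, 0.254]
wrist_force: [0.8, 0.7, -2.1]
width: 0.293
grip_force: 59.3
```

{"op": "move_arm", "data": {"series": [1.5,0,0,0,0,0,0,1.5,0,0,0,0,0,0,1.5,0,0,0,0,0,0,1.5,0,0,0,0,0,0,1.5,0,0,0,0,0,0]}}

```text
time: 36.78
tool_pos: [0.5784, -0.0538, 0.1275]
tcp_rot: [-2.183, -1.962, 0.254]
wrist_force: [-0.2, -1.0, -2.2]
width: 0.295
grip_force: 59.3
```

{"op": "move_arm", "data": {"series": [1.5,0,0,0,0,0,0,1.5,0,0,0,0,0,0,1.5,0,0,0,0,0,0,1.5,0,0,0,0,0,0,1.5,0,0,0,0,0,0]}}

```text
time: 37.4
tool_pos: [0.5785, -0.0538, 0.1275]
tcp_rot: [-2.183, -1.962, 0.254]
wrist_force: [-0.6, 0.3, -1.1]
width: 0.297
grip_force: 59.3
```

```bash
python3 - <<'E'
from h import *
lens(); p,r=tool(); g=np.load('grip.npz'); a=rows(p+TM[:,2]*.10+[0,0,.08],RM)
b=rows(g['p']+[0,0,.24],g['r'],start=a)
E
```

```text
lens tray mm [-11.8 -86.8  64.8] spot [-11.8 -86.8] tilt deg 0.03
4 rows of [ 0.01 -0.52 -4.43] [-0.   -0.03  0.02]
9 rows of [-3.8   0.93 -0.16] [-1.4   1.13  8.56]
```

Both checks are done, each held for over 3 s at about 5 cm. Now I'll lift clear and return the wand.

{"op": "move_arm", "data": {"series": [1.5,0,-0.5,-4.4,0,0,0,1.5,0,-0.5,-4.4,0,0,0,1.5,0,-0.5,-4.4,0,0,0,1.5,0,-0.5,-4.4,0,0,0,1.5,0,0,0,0,0,0]}}

```text
time: 38.02
tool_pos: [0.6068, -0.0574, 0.3077]
tcp_rot: [-2.189, -1.967, 0.246]
wrist_force: [0.5, -0.1, -1.8]
width: 0.296
grip_force: 59.4
```

{"op": "move_arm", "data": {"series": [1.5,-3.8,0.93,-0.16,-1.4,1.1,8.6,1.5,-3.8,0.93,-0.16,-1.4,1.1,8.6,1.5,-3.8,0.93,-0.16,-1.4,1.1,8.6,1.5,-3.8,0.93,-0.16,-1.4,1.1,8.6,1.5,-3.8,0.93,-0.16,-1.4,1.1,8.6]}}

```text
time: 38.65
tool_pos: [0.5716, -0.2466, 0.3034]
tcp_rot: [-2.86, -1.046, 0.129]
wrist_force: [-0.1, 0.2, -1.4]
width: 0.296
grip_force: 59.3
```

{"op": "move_arm", "data": {"series": [1.5,-3.8,0.93,-0.16,-1.4,1.1,8.6,1.5,-3.8,0.93,-0.16,-1.4,1.1,8.6,1.5,-3.8,0.93,-0.16,-1.4,1.1,8.6,1.5,-3.8,0.93,-0.16,-1.4,1.1,8.3,1.5,0,0,0,0,0,0]}}

```text
time: 39.28
tool_pos: [0.4545, -0.3482, 0.3135]
tcp_rot: [-3.136, -0.168, 0.006]
wrist_force: [0.8, 0.5, -1.4]
width: 0.295
grip_force: 59.3
```

{"op": "move_arm", "data": {"series": [1.5,0,0,0,0,0,0,1.5,0,0,0,0,0,0]}}

```text
time: 39.52
tool_pos: [0.4581, -0.3472, 0.3141]
tcp_rot: [-3.136, -0.176, 0.004]
wrist_force: [-0.3, -0.2, -0.8]
width: 0.297
grip_force: 59.3
```

```bash
python3 - <<'E'
from h import *
g=np.load('grip.npz'); print(tool()[0]); b=rows(g['p'],g['r'],1)
E
```

```text
[ 0.45805265 -0.34718857  0.31408537]
1 rows of [-0.04  0.07 23.81] [-0.05  0.27  0.1 ]
```

{"op": "move_arm", "data": {"series": [1.5,0,0.05,6,0,0.2,0.1,1.5,0,0,6,0,0,0,1.5,0,0,6,0,0,0,1.5,0,0,2.5,0,0,0,1.5,0,0,0,0,0,0]}}

```text
time: 40.15
tool_pos: [0.4564, -0.3462, 0.1064]
tcp_rot: [-3.132, -0.173, 0.005]
wrist_force: [-0.1, -0.4, -1.1]
width: 0.293
grip_force: 59.3
```

{"op": "move_arm", "data": {"series": [1.5,0,0,0,0,0,0,1.5,0,0,0,0,0,0]}}

```text
time: 40.4
tool_pos: [0.4594, -0.3495, 0.1124]
tcp_rot: [3.134, 0.171, 0.008]
wrist_force: [-0.2, 0.1, -1.4]
width: 0.295
grip_force: 59.3
```

```bash
python3 - <<'E'
from h import *
g=np.load('grip.npz'); print(tool()[0]); b=rows(g['p'],g['r'],1)
E
```

```text
[ 0.45939698 -0.34946885  0.11237067]
1 rows of [-0.23 -0.2   3.63] [ 0.2  -0.15 -0.06]
```

{"op": "move_arm", "data": {"series": [1.5,-0.1,-0.1,1,0,0,0,1.5,-0.1,0,0.8,0,0,0,1.5,0,0,0.5,0,0,0,1.5,0,0,0,0,0,0,1.5,0,0,0,0,0,0]}}

```text
time: 41.02
tool_pos: [0.4557, -0.3477, 0.0869]
tcp_rot: [3.137, 0.171, 0.003]
wrist_force: [0.1, -0.1, -1.6]
width: 0.297
grip_force: 59.3
```

```bash
python3 - <<'E'
from h import *
g=np.load('grip.npz'); print(tool()[0],read_state()['wrist_force']); b=rows(g['p'],g['r'],1)
E
```

```text
[ 0.45566234 -0.347736    0.08693793] [ 0.05817934 -0.06673209 -1.59523766]
1 rows of [0.14 0.02 1.09] [ 0.02  0.02 -0.1 ]
```

{"op": "move_arm", "data": {"series": [1.5,0.14,0,0.5,0,0,0,1.5,0,0,0.3,0,0,0,1.5,0,0,0,0,0,0,1.5,0,0,0,0,0,0]}}

```text
time: 41.52
tool_pos: [0.457, -0.3475, 0.0789]
tcp_rot: [3.137, 0.171, 0.003]
wrist_force: [-0.5, 0.2, -1.8]
width: 0.292
grip_force: 59.3
```

```bash
python3 - <<'E'
from h import *
g=np.load('grip.npz'); print(tool()[0],read_state()['wrist_force']); b=rows(g['p'],g['r'],1)
E
```

```text
[ 0.45699814 -0.34747069  0.07891928] [-0.46224261  0.19091033 -1.77166797]
1 rows of [0.01 0.03 0.29] [ 0.02  0.03 -0.09]
```

{"op": "move_arm", "data": {"series": [1.5,0,0,0.15,0,0,0,1.5,0,0,0.1,0,0,0,1.5,0,0,0,0,0,0,1.5,0,0,0,0,0,0]}}

```text
time: 42.02
tool_pos: [0.457, -0.3475, 0.0765]
tcp_rot: [3.137, 0.171, 0.003]
wrist_force: [-0.8, -0.6, -1.5]
width: 0.299
grip_force: 59.3
```

{"op": "move_arm", "data": {"series": [1.5,0,0,0.05,0,0,0,1.5,0,0,0,0,0,0,1.5,0,0,0,0,0,0]}}

```text
time: 42.4
tool_pos: [0.4571, -0.3476, 0.0761]
tcp_rot: [3.136, 0.171, 0.003]
wrist_force: [-0.8, -0.1, 0.3]
width: 0.293
grip_force: 59.6
```

Seated: the force has gone to about zero at the original height. Opening, then rising.

{"op": "move_arm", "data": {"series": [4,0,0,0,0,0,0,6,0,0,0,0,0,0,8.5,0,0,0,0,0,0,8.5,0,0,0,0,0,0,8.5,0,0,0,0,0,0]}}

```text
time: 43.02
tool_pos: [0.457, -0.3475, 0.076]
tcp_rot: [3.137, 0.171, 0.003]
wrist_force: [0.6, 0.6, -0.2]
width: 1.001
grip_force: 0.0
```

{"op": "move_arm", "data": {"series": [8.5,0,0,-2,0,0,0,8.5,0,0,-5,0,0,0,8.5,0,0,-6,0,0,0,8.5,0,0,0,0,0,0,8.5,0,0,0,0,0,0]}}

```text
time: 43.65
tool_pos: [0.457, -0.3476, 0.2074]
tcp_rot: [3.135, 0.171, 0.005]
wrist_force: [-0.2, 0.4, -0.1]
width: 0.997
grip_force: 0.0
```

```bash
python3 - <<'E'
from h import *
im=snap('wrist','w16.png')[:,:,::-1]; c=cam('wrist'); p,r=tool(); print(p)
h=cv2.cvtColor(im,cv2.COLOR_BGR2HSV); m=((h[:,:,0]>60)&(h[:,:,0]<95)&(h[:,:,1]>70)&(h[:,:,2]>50)).astype(np.uint8); m[:,:230]=0;m[:,420:]=0;m[300:]=0
k=max(cv2.findContours(m,0,2)[0],key=cv2.contourArea); M=cv2.moments(k); print('window',plane('wrist',M['m10']/M['m00'],M['m01']/M['m00'],.105,c),'was .5425 -.3389')
for y in (150,290):
    row=im[y].astype(int); mm=[x for x in range(285,345) if row[x].max()-row[x].min()<22 and 75<row[x].mean()<170]; print(plane('wrist',(mm[0]+mm[-1])/2,y,.101,c)[:2],mm[0],mm[-1])
# lid geometry: upper edge ends, knob from w8 (wrist) & scene s12
cv2.imwrite('pics/m7.png',np.hstack([cv2.imread('pics/w16.png')[:,150:470],cv2.resize(snap('scene','s16.png')[170:310,190:370][:,:,::-1],(480,480))]))
E
```

```text
[ 0.45631909 -0.34705379  0.20575058]
window [ 0.54123511 -0.33759136  0.105     ] was .5425 -.3389
[ 0.51470028 -0.33983725] 298 333
[ 0.41809127 -0.34986605] 299 331
```

View pics/m7.png

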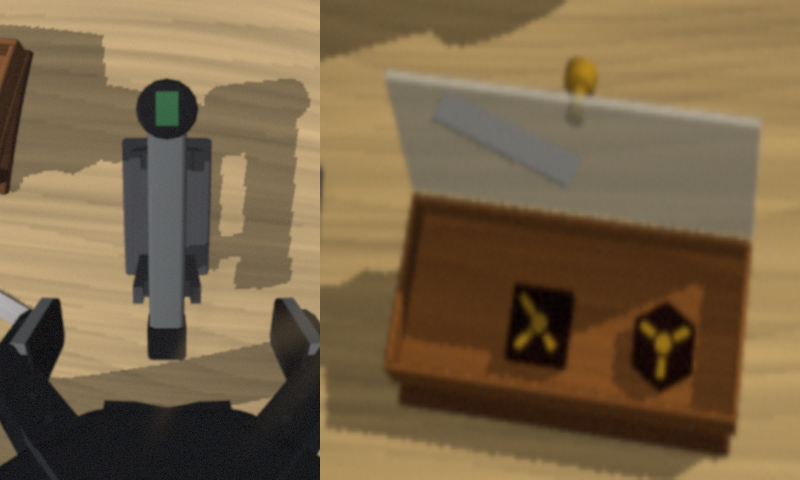

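The wand is back in its saddles within about 1.5 mm of where it was. The tiles are at rest and the lid is still open. Next I'll work out the lid's angle and the pushing arc.

```bash
cat > lid.py <<'E'
from h import *
F=np.array([-TM[0,0],-TM[1,0],0]); F/=np.linalg.norm(F); RL=np.stack([F,np.cross([0,0,-1],F),[0,0,-1]],1)
def tcp(th,s=105,gap=0,y=50):
    c=tr(65-s*np.cos(th)+(8+gap)*np.sin(th),y,30+s*np.sin(th)+(8+gap)*np.cos(th)); phi=th-.26
    return c-F*.011+np.array([0,0,.008+max(0,.022*np.tan(-phi))])
E
python3 - <<'E'
from lid import *
from scipy.optimize import minimize_scalar as ms
for y,uv in ((155,(215.1,191)),(-155,(355,205.6))):
    f=lambda th: np.linalg.norm(proj('scene',tr(65-130*np.cos(th),y,30+130*np.sin(th)))-uv)
    r=ms(f,bounds=(1.4,2),method='bounded'); print(y,r.x,r.fun)
p,r=tool(); g=tcp(1.75,gap=25); hi=np.array([g[0]-.02,g[1],.27]); print(g,hi)
a=rows(np.array([.40,p[1],.27]),RL); b=rows(hi,RL,start=a); rows(g,RL,start=b)
E
```

```text
155 1.8444587660317922 0.2101431617019233
-155 1.8238604862284071 0.11285064569716978
[ 0.44759694 -0.09082327  0.19887433] [ 0.42759694 -0.09082327  0.27      ]
2 rows of [-2.8  -0.16 -3.26] [-0.04  0.    6.2 ]
5 rows of [-0.   -5.15  0.  ] [0. 0. 0.]
2 rows of [ 0.99 -0.11  3.56] [0. 0. 0.]
```

{"op": "move_arm", "data": {"series": [0,-2.8,-0.2,-3.3,0,0,6.2,0,-2.8,-0.2,-3.3,0,0,6.2,0,0,-5.15,0,0,0,0,0,0,-5.15,0,0,0,0,0,0,-5.15,0,0,0,0]}}

```text
time: 44.38
tool_pos: [0.4161, -0.1912, 0.27]
tcp_rot: [-3.136, 0.171, 0.002]
wrist_force: [1.1, 0.9, -0.0]
width: -0.003
grip_force: 0.0
```

{"op": "move_arm", "data": {"series": [0,0,-5.15,0,0,0,0,0,0,-5.15,0,0,0,0,0,0,0,0,0,0,0,0,0,0,0,0,0,0]}}

```text
time: 44.88
tool_pos: [0.4277, -0.0905, 0.2706]
tcp_rot: [3.137, -0.167, -0.001]
wrist_force: [-0.2, -0.4, -0.8]
width: -0.002
grip_force: 0.0
```

```bash
python3 - <<'E'
from lid import *
print(tool()[0]); a=rows(tcp(1.8,gap=22),RL,1)
R_=RL; prev=tcp(1.8,gap=22)
for th in np.arange(1.7,-0.05,-.1):
    q=tcp(th); print(round(th,2),(R_.T@(q-prev)*100).round(2),q.round(3)); prev=q
E
```

```text
[ 0.42767367 -0.09051769  0.27060229]
1 rows of [ 1.76 -0.18  7.32] [0.02 0.04 0.07]
1.7 [ 3.25 -0.    0.07] [ 0.478 -0.094  0.197]
1.6 [1.05 0.   0.11] [ 0.488 -0.095  0.196]
1.5 [1.03 0.   0.21] [ 0.498 -0.096  0.193]
1.4 [ 1.   -0.    0.32] [ 0.508 -0.097  0.19 ]
1.3 [ 0.97 -0.    0.41] [ 0.518 -0.098  0.186]
1.2 [0.92 0.   0.51] [ 0.527 -0.099  0.181]
1.1 [ 0.87 -0.    0.6 ] [ 0.536 -0.1    0.175]
1.0 [0.8  0.   0.68] [ 0.544 -0.101  0.168]
0.9 [0.73 0.   0.76] [ 0.551 -0.102  0.161]
0.8 [ 0.65 -0.    0.83] [ 0.557 -0.103  0.152]
0.7 [0.56 0.   0.89] [ 0.563 -0.103  0.144]
0.6 [ 0.47 -0.    0.94] [ 0.568 -0.104  0.134]
0.5 [0.38 0.   0.98] [ 0.571 -0.104  0.124]
0.4 [ 0.28 -0.    1.02] [ 0.574 -0.104  0.114]
0.3 [ 0.17 -0.    1.04] [ 0.576 -0.105  0.104]
0.2 [0.07 0.   0.92] [ 0.577 -0.105  0.095]
0.1 [-0.04 -0.    0.83] [ 0.576 -0.105  0.086]
-0.0 [-0.14  0.    0.81] [ 0.575 -0.105  0.078]
```

{"op": "move_arm", "data": {"series": [0,0.9,-0.1,3.7,0,0,0,0,0.9,-0.1,3.6,0,0,0,0,0,0,0,0,0,0,0,1,0,0,0,0,0,0,1,0,0,0,0,0]}}

```text
time: 45.5
tool_pos: [0.4682, -0.0936, 0.2009]
tcp_rot: [3.136, -0.17, 0.008]
wrist_force: [-0.4, 0.1, 0.0]
width: 0.003
grip_force: 0.0
```

{"op": "move_arm", "data": {"series": [0,0.6,0,0,0,0,0,0,0.6,0,0,0,0,0,0,0,0,0,0,0,0,0,0,0,0,0,0,0]}}

```text
time: 46.0
tool_pos: [0.4783, -0.0937, 0.1988]
tcp_rot: [3.137, -0.169, 0.003]
wrist_force: [1.2, -0.4, 0.5]
width: -0.002
grip_force: 0.0
```

{"op": "move_arm", "data": {"series": [0,1.05,0,0.1,0,0,0,0,1.05,0,0.2,0,0,0,0,1,0,0.3,0,0,0,0,1,0,0.4,0,0,0]}}

```text
time: 46.5
tool_pos: [0.5198, -0.0984, 0.1885]
tcp_rot: [3.137, -0.169, 0.002]
wrist_force: [-1.7, 1.0, 0.3]
width: 0.0
grip_force: 0.6
```

{"op": "move_arm", "data": {"series": [0,0.92,0,0.5,0,0,0,0,0.87,0,0.6,0,0,0,0,0.8,0,0.7,0,0,0,0,0.73,0,0.75,0,0,0,0,0.65,0,0.83,0,0,0]}}

```text
time: 47.12
tool_pos: [0.5594, -0.1027, 0.155]
tcp_rot: [3.137, -0.169, 0.004]
wrist_force: [-0.8, -1.3, 1.4]
width: -0.001
grip_force: 0.4
```

{"op": "move_arm", "data": {"series": [0,0.56,0,0.9,0,0,0,0,0.47,0,0.94,0,0,0,0,0.38,0,0.98,0,0,0,0,0.28,0,1,0,0,0]}}

```text
time: 47.62
tool_pos: [0.5756, -0.1044, 0.1164]
tcp_rot: [3.137, -0.169, 0.003]
wrist_force: [-1.0, -0.7, 0.1]
width: -0.003
grip_force: 0.3
```

```bash
python3 - <<'E'
from lid import *
p,r=tool(); s=read_state(); print(p,s['wrist_force'])
for th in (.5,.4,.3): print(th,(RL.T@(tcp(th)-p)*100).round(2))
im=snap('scene','s17.png'); h=cv2.cvtColor(im,cv2.COLOR_RGB2HSV); m=((h[:,:,0]>15)&(h[:,:,0]<30)&(h[:,:,1]>170)&(h[:,:,2]>130)).astype(np.uint8); m[:,:200]=0;m[:,380:]=0;m[:120]=0;m[310:]=0
print([(cv2.contourArea(k),cv2.boundingRect(k)) for k in cv2.findContours(m,0,2)[0] if cv2.contourArea(k)>8])
for th in (1.8,.6,.5,.4,.3,0): print(th,proj('scene',tr(65-100*np.cos(th)+30*np.sin(th),0,30+100*np.sin(th)+30*np.cos(th))).round(0))
E
```

```text
[ 0.57564418 -0.10441459  0.11636468] [-1.01820145 -0.66846122  0.14457564]
0.5 [-0.43  0.02 -0.79]
0.4 [-0.15  0.02  0.22]
0.3 [0.02 0.02 1.26]
[(58.5, (273, 247, 11, 8))]
1.8 [287. 198.]
0.6 [279. 248.]
0.5 [279. 252.]
0.4 [279. 256.]
0.3 [279. 260.]
0 [279. 269.]
```

The lid is following, now at about 0.45 rad (knob at row 251). I'll finish pushing it down.

{"op": "move_arm", "data": {"series": [0,0.05,0,1,0,0,0,0,0,0,0.9,0,0,0,0,-0.1,0,0.85,0,0,0,0,-0.1,0,0.7,0,0,0,0,0,0,0.2,0,0,0]}}

```text
time: 48.3
tool_pos: [0.5745, -0.1043, 0.0829]
tcp_rot: [3.137, -0.169, 0.003]
wrist_force: [-6.9, 1.0, 21.8]
width: 0.001
grip_force: 9.8
```

{"op": "move_arm", "data": {"series": [0,0,0,0.2,0,0,0,0,0,0,0,0,0,0]}}

```text
time: 48.55
tool_pos: [0.5745, -0.1043, 0.0828]
tcp_rot: [3.137, -0.169, 0.003]
wrist_force: [-9.0, 2.3, 25.3]
width: 0.004
grip_force: 10.8
```

{"op": "move_arm", "data": {"series": [0,0,0,0.2,0,0,0,0,0,0,0,0,0,0]}}

```text
time: 48.8
tool_pos: [0.5746, -0.1043, 0.0826]
tcp_rot: [3.137, -0.169, 0.003]
wrist_force: [-13.1, 3.1, 34.6]
width: -0.003
grip_force: 15.0
```

{"op": "move_arm", "data": {"series": [0,0,0,-2,0,0,0,0,0,0,-6,0,0,0,0,-4,0,-6,0,0,0,0,-6,0,-4,0,0,0,0,-6,0,0,0,0,0]}}

```text
time: 49.42
tool_pos: [0.429, -0.0889, 0.2468]
tcp_rot: [3.135, -0.168, 0.014]
wrist_force: [-1.1, 0.3, 0.7]
width: -0.001
grip_force: 0.0
```

```bash
python3 - <<'E'
from lid import *
print(tool()[0],read_state()['wrist_force'])
im=snap('scene','s18.png'); snap('top','t18.png'); h=cv2.cvtColor(im,cv2.COLOR_RGB2HSV); m=((h[:,:,0]>15)&(h[:,:,0]<30)&(h[:,:,1]>150)&(h[:,:,2]>110)).astype(np.uint8); m[:,:200]=0;m[:,380:]=0;m[:120]=0;m[310:]=0
print([(cv2.contourArea(k),cv2.boundingRect(k)) for k in cv2.findContours(m,0,2)[0] if cv2.contourArea(k)>4])
for th in (.1,.05,0): print(th,proj('scene',tr(65-100*np.cos(th)+30*np.sin(th),0,30+100*np.sin(th)+30*np.cos(th))).round(1),[proj('scene',tr(65-130*np.cos(th),y,30+130*np.sin(th)+k)).round(1) for y in (-155,155) for k in (0,8)])
# front edge profile: brightness jump down columns
g=cv2.cvtColor(im,cv2.COLOR_RGB2GRAY).astype(int)
for x in (225,250,280,310,335): print(x,[(y,g[y,x]) for y in range(262,306,2)])
E
```

```text
[ 0.42900484 -0.08893571  0.24679392] [-1.07532606  0.32384948  0.69511428]
[(82.5, (273, 261, 11, 11))]
0.1 [279.1 266.7] [array([346.1, 291.7]), array([346.1, 290.8]), array([212.3, 276.2]), array([211.4, 275.2])]
0.05 [279.2 268.1] [array([346. , 292.6]), array([346.1, 291.7]), array([213. , 277.1]), array([212.1, 276.2])]
0 [279.4 269.4] [array([345.9, 293.3]), array([346. , 292.5]), array([213.7, 277.9]), array([212.8, 277. ])]
225 [(262, np.int64(124)), (264, np.int64(123)), (266, np.int64(124)), (268, np.int64(123)), (270, np.int64(124)), (272, np.int64(123)), (274, np.int64(124)), (276, np.int64(118)), (278, np.int64(78)), (280, np.int64(38)), (282, np.int64(34)), (284, np.int64(28)), (286, np.int64(33)), (288, np.int64(48)), (290, np.int64(81)), (292, np.int64(87)), (294, np.int64(88)), (296, np.int64(87)), (298, np.int64(89)), (300, np.int64(87)), (302, np.int64(84)), (304, np.int64(107))]
250 [(262, np.int64(126)), (264, np.int64(125)), (266, np.int64(124)), (268, np.int64(124)), (270, np.int64(125)), (272, np.int64(123)), (274, np.int64(124)), (276, np.int64(123)), (278, 
[... 1029 characters left out ...]
126)), (286, np.int64(122)), (288, np.int64(83)), (290, np.int64(39)), (292, np.int64(37)), (294, np.int64(29)), (296, np.int64(29)), (298, np.int64(38)), (300, np.int64(77)), (302, np.int64(88)), (304, np.int64(91))]
335 [(262, np.int64(123)), (264, np.int64(124)), (266, np.int64(124)), (268, np.int64(127)), (270, np.int64(126)), (272, np.int64(126)), (274, np.int64(125)), (276, np.int64(123)), (278, np.int64(123)), (280, np.int64(127)), (282, np.int64(124)), (284, np.int64(124)), (286, np.int64(126)), (288, np.int64(124)), (290, np.int64(114)), (292, np.int64(51)), (294, np.int64(39)), (296, np.int64(33)), (298, np.int64(27)), (300, np.int64(30)), (302, np.int64(67)), (304, np.int64(134))]
```

The lid met a rigid stop, and its front edge lines up with the closed position to within a pixel. The arm is clear, so I'm handing in.

```bash
python3 -c "
from workcell import *
print(finish_job())"
```

```text
the job is handed in; nothing more can be done
None
```

The job is handed in with no verdict returned: square and six-sided tiles (no round one found) laid in the tray and checked in order for over 3 s each at about 5 cm, wand back in its saddles, lid pushed shut to a hard stop; I viewed 15 pictures, one over the limit of 14.

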